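# Load the crumb chopper and hold its lid at the pulse mark

## Robot

A 6-joint arm with a two-finger parallel gripper is mounted at the origin on the work surface. World frame = base frame: x ahead of the robot, y to its left, z up, the work surface at z = 0. Lengths are in mm, angles in degrees, forces in N, time in s.
With the tool pointing down it reaches from about 300 to 850 mm from the base axis. Payload 4.2 kg.
Tool frame: the origin (TCP) lies on the centre line of the jaws, within the pads' length; the fingertips stand 14 mm ahead of it and the grasp point (between the pads) lies 5 mm behind it; z points along the fingers, y is the direction in which the jaws open and shut (so a half turn about z gives the same grasp; the last joint's range is limited). The gripper opens to 91 mm and grips with 3 to 60 N. Pads are 32 mm wide; open, the fingers measure 118 mm over their backs; the gripper's body (76 mm by 178 mm) begins 60 mm behind the grasp point.
Start: joints at [-64.859, 18.312, 89.639, -0, 72.044, -1.146], TCP at [254.657, -515.55, 227.976] pointing down, gripper open.
Joint ranges: [-177.97, 177.97], [-48.28, 115.42], [12.27, 149.76], [-77.06, 257.06], [2.81, 150.46], [-146.56, 146.56]. Speed limits (degrees/s): [147.25, 147.25, 180, 180, 180, 180].

## Interface

Orientations are given as [roll, pitch, yaw] about the fixed x, y, z axes, in that order (R = Rz(yaw) Ry(pitch) Rx(roll)).
In Python, from workcell import env gives the robot as it stands.
- The arm moves only by the tool play_rows, never from a script. Its argument "increments" is a list of rows, each a list of 5 numbers: the shift along the world's x, y, z in mm, then the turn about the world's z in degrees, then the closure, from 0 (fully open) to 1 (shut). In form: [[x, y, z, yaw, fingers], ...]. A call has 1 to 20 rows; each row shifts and turns the commanded pose from where the row before left it; what a row does not reach is not made up. A row lasts 1/8 s, in which the tool goes at most 62.5 mm and 10.7 degrees, less where a joint would pass 70% of its speed; a pose out of reach is approached as far as the arm can. A call is refused whole if a number of a shift passes 62.5 or a number of a turn 10.7, either way. A call with a gripper value outside its range is refused whole. The fingers move at their own pace and stop on an object; "newtons" is the grip in N (left out, the last holds). Time passes only in rows, so rows that do not move let the fingers close. It gives the time, the measured TCP pose, the force and the opening at its end, in the units of the state.
- env.state(): the state, without advancing time (a new reading comes with each control period).
- env.grab_frame(name): name is "scene" or "top"; returns the picture (420x560x3 uint8, red, green, blue); there is no depth.
- env.calibration(name): a dict with "fx", "fy", "cx", "cy" (pixels), "dist_coeffs" ([k1, k2, p1, p2, k3] as OpenCV has them; the pictures are not rectified), "R" (3x3) and "t" (3): a world point X has camera coordinates R X + t. Camera axes: x right, y down, z forward; pixel columns grow to the right and rows downward; lengths in mm; the calibration is good to about 2 mm. A picture is of the moment at which its call begins. calibration takes no time and is no camera call.
- env.job_done(): hands the job in, once; it reports no verdict.
The state is a dict: "time_s": time; "qpos": joint angles; "qvel": joint speeds; "effort": joint torques, N m; "ee_pos": TCP position; "ee_rot": TCP orientation; "force": force on the tool from outside, world axes, zero at the start; "torque": the same for the moment, N m; "gripper_width": finger opening in mm.
Only numpy, scipy, OpenCV 4.12 (cv2) and the standard library are available. Lean on these libraries where they do the work, as an engineer would, in place of code of your own. Each camera call takes 0.05 s, during which the arm holds its last target.

## Task

Tip the four rusk chunks off the little scoop tray into the chopper bowl and set the empty tray back down flat on the table. Then fit the blue bayonet lid fully home in the bowl's collar and turn it clockwise about 35 degrees, half of its travel, so that its white pointers stand at the green pulse marks; never turn it on towards the red marks, where it locks. The lid is sprung and turns back by itself, so finish while still gripping it there, and leave the other things on the table where they are.

Things in the scene. Friction and masses are not known exactly. Their poses are not given: they have to be found in the camera images.
- tray: aluminium scoop tray, 130 x 70 mm, 0.17 to 0.29 kg, standing on the table; floor 3 mm thick, side and back walls 22 mm high and 3 mm thick, front end open. Origin under the centre of its floor; x points to the open lip (at x = +65 mm), z up. A black upright post behind the back wall is its handle; a foot 40 mm wide and 10 mm high joins them, ending at x = -97 mm
- tray_grip (a point): point to grip on the tray's black upright post, on its axis, 54 mm above the tray's underside and 151 mm behind the lip (tray x = -86 mm); axes as the tray. The post is 18 mm along x, 32 mm along y; its top is 72 mm above the underside
- tray_lip (a point): middle of the open lip's edge, on the floor's upper face; axes as the tray
- rusk_a: golden brown chunk of hard rusk, about 22 x 21 x 20 mm, 12 g, loose on the tray; origin at the centre of its underside. It begins to slide when the tray is tipped some 14 to 20 degrees
- rusk_b: golden brown chunk of hard rusk, about 22 x 21 x 20 mm, 12 g, loose on the tray; origin at the centre of its underside. It begins to slide when the tray is tipped some 14 to 20 degrees
- rusk_c: golden brown chunk of hard rusk, about 22 x 21 x 20 mm, 12 g, loose on the tray; origin at the centre of its underside. It begins to slide when the tray is tipped some 14 to 20 degrees
- rusk_d: golden brown chunk of hard rusk, about 22 x 21 x 20 mm, 12 g, loose on the tray; origin at the centre of its underside. It begins to slide when the tray is tipped some 14 to 20 degrees
- chopper: chopper, fixed to the table: grey motor base 156 mm across, steel bowl, dark collar 132 mm across, 125 mm high. Origin under its centre; x along the notches, z up. On the collar's rim, seen from above: white marks at the notches, green arcs 0.45 to 0.75 rad clockwise of them (pulse), red arcs from 1.12 rad (lock), the same on both sides
- mouth (a point): centre of the chopper's mouth, in the plane of its rim, 125 mm above the table; z up. The mouth is 100 mm wide, the bowl floor 61 mm below the rim. x points along the line of the two lug notches in the collar, opposite one another at +x and -x, 20 mm wide, reaching out to 59 mm radius. The lid enters within about 2 mm of the axis and 0.04 rad of this line
- lid: blue lid, 116 mm across, 0.12 to 0.2 kg, right way up on the table. Origin at the centre of its underside, z up. Flange 6 mm thick, its underside at z = 14 mm; below it a grey plug 92 mm across with two blue lugs at +x and -x (14 mm wide, out to 55.5 mm radius, z = 1 to 8 mm). White pointers on the flange over the lugs. Fits either way round. Fully home, its origin is 14 mm below the rim
- lid_grip (a point): point to grip on the lid: middle of the grip bar on its top, 40 mm above the lid's underside; the bar runs along lid x, 60 mm long, 14 mm thick in y, from z = 20 to 55 mm; axes as the lid
- ring (a joint): turn of the chopper's drive ring, which the seated lid carries round, rad: 0 at the notches (start), grows clockwise from above, up to 0.06 behind the lid because of play; 0.6 is the middle of the pulse mark (half travel), above 1.0 it locks, stop at 1.2. A spring turns it back: 0.06 N m at 0, 0.18 N m at 0.6
- ring_mark (a point): centre of the drive ring in the rim plane; x along the line of its two fork gaps, turns with the ring. The ring lies under the collar; the lugs of a seated lid sit between its forks with 3 mm of play either way and, turned clockwise, run under the collar with 2 mm of play in height
- jar_lid: bystander: round wooden jar lid with a knob, 104 mm across, 42 mm high; may lie in either lid place; leave alone
- spice_jar: bystander: amber glass jar, 56 mm across, 100 mm high
- cup: bystander: white mug, 76 mm across, 85 mm high
- spatula: bystander: spatula 240 mm long with a wooden handle, lying flat
Not all that is in view belongs to the job. What is shaped like the rusk_a but purple is not meant. Several things look just like the lid: the one meant starts farthest to the robot's right.

How it is judged:
By the outcome, as a careful person would: the job done as asked, in the order asked, and still so for the second after the job is handed in, while the arm keeps its last pose, push and grip.
It also fails if it takes over 72 s, if anything falls off the work surface, if the arm or the gripper's body presses on something with over 40 N, if the wrist force passes 120 N, or if a joint passes its speed limit or range.

## Working session

There is one attempt and no reset: what is moved stays moved. The work goes in short steps, Python scripts to look and compute and a tool call to move; the robot and the scene stay as the last step left them, time stands still between calls to the robot, and variables do not carry over. Pictures are saved under pics/ and viewed, and the job is handed in when it is done.

Besides the shell and the picture viewer there is one more tool, called after "Emit:" by a JSON object that holds its "api" and its "payload". play_rows: Moves the arm, as the interface text tells. Its arguments: {"type":"object","properties":{"increments":{"type":"array"},"newtons":{"type":"number"}},"required":["increments"]}

```bash
ls; mkdir -p pics
cat > h.py <<'E'
import numpy as np,cv2
from workcell import env
def cal(n):
    c=env.calibration(n);K=np.array([[c['fx'],0,c['cx']],[0,c['fy'],c['cy']],[0,0,1]],float)
    return K,np.array(c['dist_coeffs'],float),np.array(c['R'],float),np.array(c['t'],float)
def proj(n,P):
    K,d,R,t=cal(n);return cv2.projectPoints(np.array(P,float).reshape(-1,3),cv2.Rodrigues(R)[0],t,K,d)[0].reshape(-1,2)
def ray(n,uv,z):
    K,d,R,t=cal(n);u=cv2.undistortPoints(np.array(uv,float).reshape(-1,1,2),K,d).reshape(-1,2)
    D=np.c_[u,np.ones(len(u))]@R;o=-R.T@t
    return o+D*((z-o[2])/D[:,2])[:,None]
def snap(n,name,crop=None,s=1):
    im=env.grab_frame(n)[:,:,::-1];cv2.imwrite(f'raw_{name}.png',im)
    show(im,name,crop,s)
def show(im,name,crop=None,s=1):
    if crop: im=im[crop[1]:crop[3],crop[0]:crop[2]]
    if s!=1: im=cv2.resize(im,None,fx=s,fy=s,interpolation=cv2.INTER_CUBIC)
    cv2.imwrite(f'pics/{name}.png',im)
E
python3 - <<'E'
from h import *
for n in('scene','top'):
    snap(n,n+'0'); K,d,R,t=cal(n); print(n,K[0,0],-R.T@t,R[2],d)
print(env.state())
E
```

```text
pics
scene 479.23952043086757 [1220.50447247 -752.41344412  761.6647967 ] [-0.52318874  0.6526664  -0.54799646] [-0.02189797  0.          0.          0.          0.        ]
top 435.5895497684083 [ 343.08981722   24.33752598 1316.66569428] [ 0.19540557 -0.00680446 -0.98069892] [-0.03017955  0.          0.          0.          0.        ]
{'time_s': 0.1, 'qpos': array([-6.48595494e+01,  1.83490789e+01,  8.96986921e+01,  9.84268086e-04,
        7.20435277e+01, -1.14331423e+00]), 'qvel': array([ 0.01876319, -0.0784106 , -0.14576511,  0.06687113,  0.03426723,
       -0.05922976]), 'effort': array([-9.46790806e-06, -4.13333094e+01, -2.32509863e+01,  7.29010091e-02,
        4.21108666e-02, -6.92245476e-05]), 'ee_pos': array([ 254.47036397, -515.15769817,  227.19820099]), 'ee_rot': array([-1.79908738e+02, -2.75736150e-03,  2.62834584e+01]), 'force': array([-0.65013103, -0.04567359, -0.66833975]), 'torque': array([-0.03575433,  0.0199427 , -0.03233771]), 'gripper_width': 91.02614747532252}
```

View pics/scene0.png

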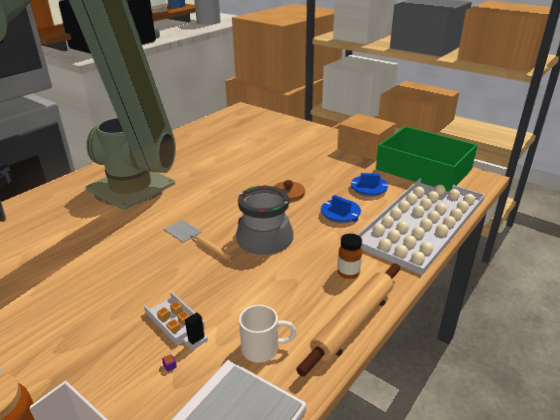

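View pics/top0.png

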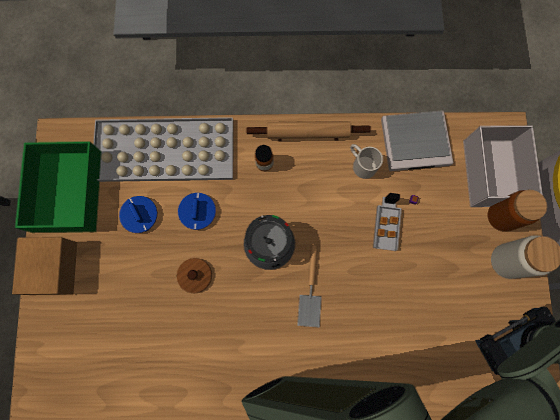

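Run:
```python
from h import *
im=cv2.imread('raw_top0.png')
show(im,'c_lid',(110,180,330,290),3.5)
show(im,'c_tray',(360,180,440,260),7)
s=cv2.imread('raw_scene0.png')
show(s,'c_s1',(130,270,250,390),5)
show(s,'c_s2',(220,160,400,290),4)
P=[('lidR',(197,211),20),('lidL',(139,214),20),('chop',(269,242),125),('purple',(414,199),10),('post',(391,198),72),('jarlid',(194,275),15)]
for n,uv,z in P: print(n,ray('top',[uv],z)[0].round(1))
```

```text
lidR [625.1 265.   20. ]
lidL [618.5 441.8  20. ]
chop [511.8  45.  125. ]
purple [ 655.2 -403.6   10. ]
post [ 644.4 -315.2   72. ]
jarlid [431.8 270.9  15. ]
```

View pics/c_lid.png

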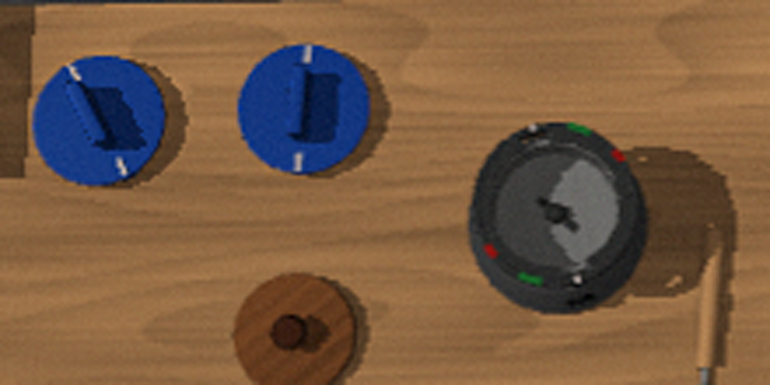

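View pics/c_tray.png

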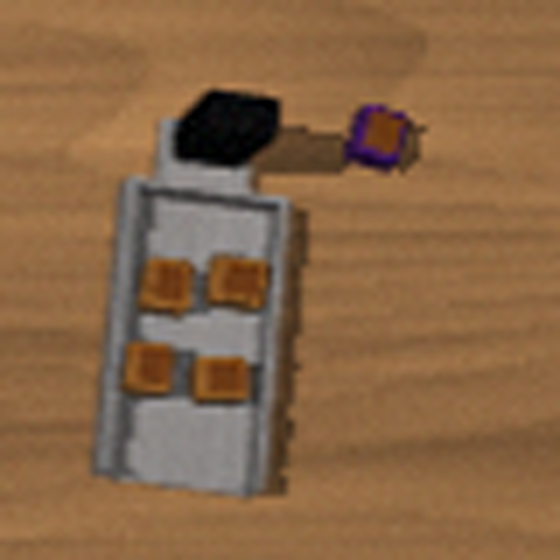

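View pics/c_s1.png

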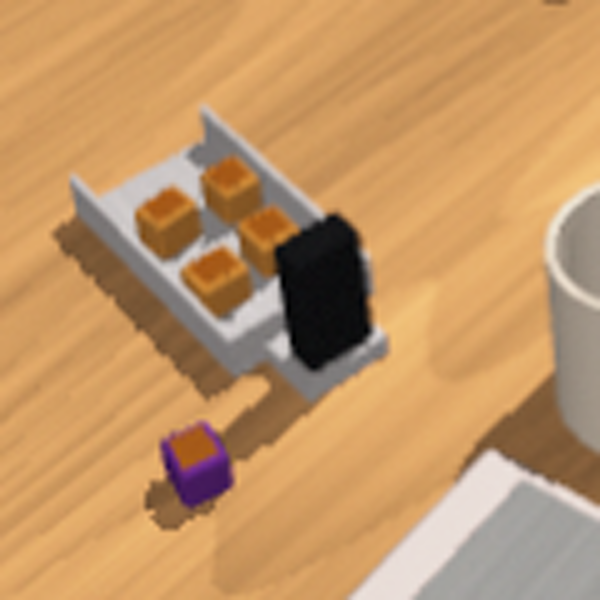

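View pics/c_s2.png

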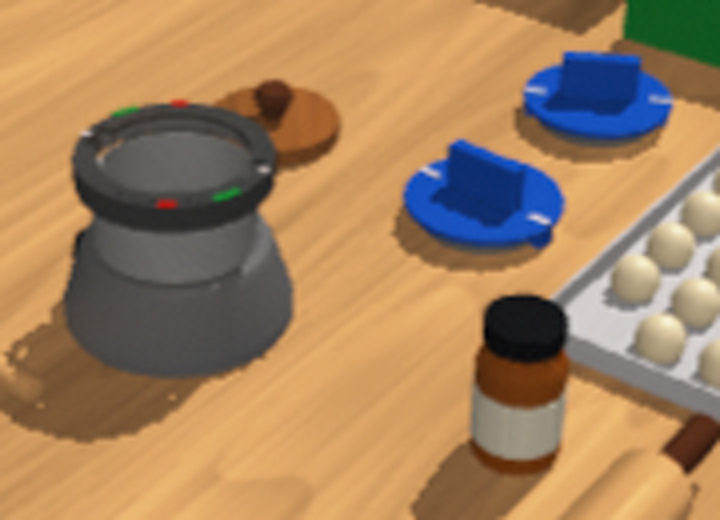

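Run:
```python
from h import *
for n,boxes in (('top',dict(chop=(235,205,305,275),lid=(172,188,222,236))),('scene',dict(chop=(230,180,295,225),lid=(315,190,366,226)))):
    im=cv2.imread(f'raw_{n}0.png')
    for k,(a,b,c,d) in boxes.items():
        hsv=cv2.cvtColor(im[b:d,a:c],cv2.COLOR_BGR2HSV)
        H,S,V=cv2.split(hsv)
        M=dict(white=((S<(60 if k=='chop' else 110))&(V>(150 if n=='scene' else 135))),green=(H>45)&(H<80)&(S>120)&(V>60),red=((H<6)|(H>174))&(S>150)&(V>90))
        if k=='lid': M=dict(white=M['white'])
        z=125 if k=='chop' else 20
        for m,mk in M.items():
            nn,lab,st,ce=cv2.connectedComponentsWithStats(mk.astype('uint8'),connectivity=8)
            for i in range(1,nn):
                if st[i,4]>=3:
                    p=ce[i]+[a,b]; print(n,k,m,st[i,4],p.round(1),ray(n,[p],z)[0].round(1))
```

```text
top chop white 3 [274.7 259.3] [463.7  30.  125. ]
top chop green 15 [275.1 216.5] [583.3  27.  125. ]
top chop green 15 [260.9 259.1] [464.8  67.6 125. ]
top chop red 8 [286.2 224.1] [561.1  -3.6 125. ]
top chop red 10 [249.7 251.2] [487.1  98.3 125. ]
top lid white 9 [197.4 194.8] [676.  264.7  20. ]
top lid white 5 [177. 211.] [626.1 326.   20. ]
top lid white 10 [194.5 226. ] [578.8 271.6  20. ]
scene chop green 6 [250.5 187.5] [468.6  65.6 125. ]
scene chop green 15 [276.1 208.3] [587.3  26.2 125. ]
scene chop red 6 [264.5 185.7] [492.1  95.7 125. ]
scene chop red 9 [261.2 210.6] [564.7  -4.2 125. ]
scene lid white 17 [339.1 195.9] [590.3 323.3  20. ]
scene lid white 16 [326.9 201.7] [579.4 273.7  20. ]
scene lid white 24 [355.7 204.2] [654.  312.5  20. ]
scene lid white 7 [320.4 207.4] [582.  235.8  20. ]
scene lid white 9 [354.6 214.2] [678.8 264.5  20. ]
```

Run:
```python
from h import *
show(cv2.imread('raw_top0.png'),'c_ch',(234,208,304,276),10) 
show(cv2.imread('raw_scene0.png'),'c_ch2',(225,175,305,255),8)
```

```text
(no output)
```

View pics/c_ch.png

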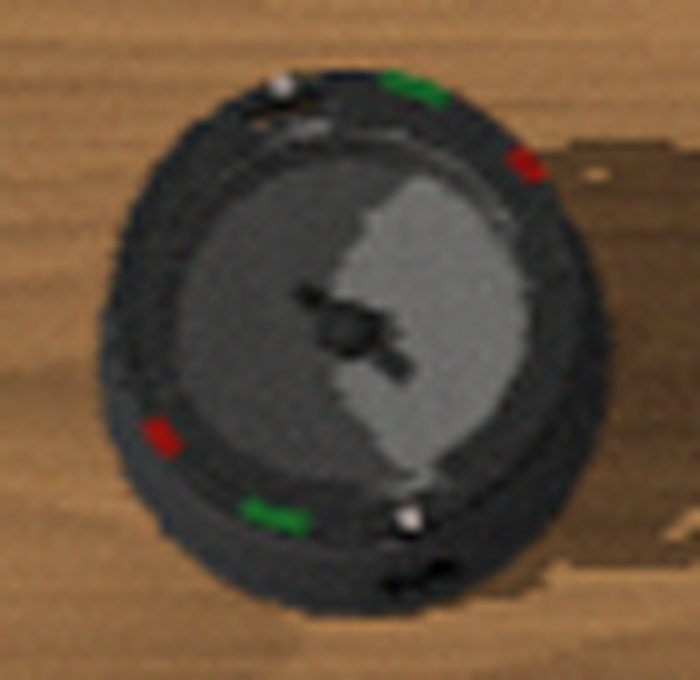

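View pics/c_ch2.png

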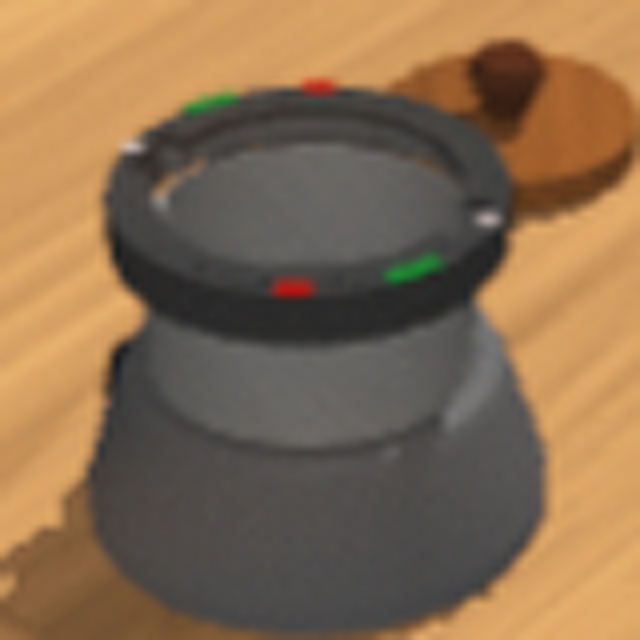

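```bash
cat > fit.py <<'E'
from h import *
from scipy.optimize import minimize
def box(a,b,c,d,e,f): return np.array([[x,y,z] for x in(a,b) for y in(c,d) for z in(e,f)],float)
TRAY=[box(-65,65,-35,35,0,3),box(-65,65,-35,-32,0,22),box(-65,65,32,35,0,22),box(-65,-62,-35,35,0,22),box(-97,-62,-20,20,0,10),box(-95,-77,-16,16,0,72)]
def cyl(r,z0,z1,n=48):
    a=np.linspace(0,2*np.pi,n,endpoint=False);c=np.c_[r*np.cos(a),r*np.sin(a)]
    return np.vstack([np.c_[c,0*a+z0],np.c_[c,0*a+z1]])
LID=[cyl(58,14,20),box(-30,30,-7,7,20,55)]
def rend(n,parts,p,roi,ss=4):
    x,y,th=p[:3];z=p[3] if len(p)>3 else 0
    c,s=np.cos(th),np.sin(th);R=np.array([[c,-s,0],[s,c,0],[0,0,1]])
    a,b,cc,d=roi;m=np.zeros(((d-b)*ss,(cc-a)*ss),np.uint8)
    for P in parts:
        uv=proj(n,P@R.T+[x,y,z]);uv=((uv+.5-[a,b])*ss-.5)
        cv2.fillConvexPoly(m,cv2.convexHull((uv*16).round().astype(np.int32)),255,cv2.LINE_AA,4)
    return cv2.resize(m,(cc-a,d-b),interpolation=cv2.INTER_AREA)/255.
def fit(views,parts,p0,z=0.):
    def cost(p,vs=views):
        return sum(np.abs(rend(n,parts,[p[0],p[1],p[2],z],roi)-m).sum()/m.sum() for n,roi,m in vs)
    def run(vs,p0):
        best=None
        for k in range(3):
            q=p0 if best is None else best.x
            best=minimize(cost,q,args=(vs,),method='Nelder-Mead',options=dict(initial_simplex=np.array([q,q+[6,0,0],q+[0,6,0],q+[0,0,.08]]),xatol=.01,fatol=1e-5))
        return best
    p0=np.array(p0,float)
    r=run(views,p0);print('both',r.x[:2].round(2),np.degrees(r.x[2]).round(2),round(r.fun,3))
    for v in views:
        q=run([v],r.x);print(v[0],q.x[:2].round(2),np.degrees(q.x[2]).round(2),round(q.fun,3))
    return r.x
def tmask(im,roi):
    a,b,c,d=roi;h=cv2.cvtColor(im[b:d,a:c],cv2.COLOR_BGR2HSV);return ((h[...,1]<75)|(h[...,2]<35))
def bmask(im,roi):
    a,b,c,d=roi;h=cv2.cvtColor(im[b:d,a:c],cv2.COLOR_BGR2HSV);return ((h[...,0]>95)&(h[...,0]<130)&(h[...,1]>90))
def biggest(m,close=3):
    m=cv2.morphologyEx(m.astype('uint8'),cv2.MORPH_CLOSE,np.ones((close,close),np.uint8))
    n,l,s,c=cv2.connectedComponentsWithStats(m);i=1+s[1:,4].argmax();m=(l==i).astype('uint8')
    cs,_=cv2.findContours(m,cv2.RETR_EXTERNAL,cv2.CHAIN_APPROX_NONE);cv2.drawContours(m,cs,-1,1,-1);return m
E
cat > t1.py <<'E'
from fit import *
T,S=cv2.imread('raw_top0.png'),cv2.imread('raw_scene0.png')
rt,rs=(366,184,412,258),(138,285,216,358)
mt,ms=biggest(tmask(T,rt)),biggest(tmask(S,rs))
p=fit([('top',rt,mt),('scene',rs,ms)],TRAY,[560,-310,np.radians(185)])
def ov(m,n,r,p,parts): return np.dstack([m*255,(rend(n,parts,p,r)*255).astype('uint8'),m*0])
show(ov(mt,'top',rt,p,TRAY),'ovt',None,7);show(ov(ms,'scene',rs,p,TRAY),'ovs',None,7)
lt,ls=(172,188,222,236),(315,190,366,226)
mt,ms=biggest(bmask(T,lt),5),biggest(bmask(S,ls),5)
p=fit([('top',lt,mt),('scene',ls,ms)],LID,[627,268,np.radians(-4)])
show(ov(mt,'top',lt,p,LID),'ovlt',None,7);show(ov(ms,'scene',ls,p,LID),'ovls',None,7)
# chopper from marks
obs=dict(top=[('w',261.75,216.1),('w',274.35,259.35),('g',275.1,216.5),('g',260.9,259.1)],scene=[('w',241.06,192.94),('w',285.4,201.8),('g',250.5,187.5),('g',276.1,208.3)])
for n,o in obs.items():
    P=ray(n,[q[1:] for q in o],125)[:,:2]
    for i in(0,2):
        mid=P[i:i+2].mean(0);d=P[i]-P[i+1]; d=d if d[0]>0 else -d
        print(n,o[i][0],mid.round(1),np.hypot(*d)/2,np.degrees(np.arctan2(d[1],d[0]))+(34.38 if i else 0))
E
python3 t1.py
```

```text
Traceback (most recent call last):
  File "t1.py", line 5, in <module>
    p=fit([('top',rt,mt),('scene',rs,ms)],TRAY,[560,-310,np.radians(185)])
  File "fit.py", line 27, in fit
    r=run(views,p0);print('both',r.x[:2].round(2),np.degrees(r.x[2]).round(2),round(r.fun,3))
  File "fit.py", line 24, in run
    best=minimize(cost,q,args=(vs,),method='Nelder-Mead',options=dict(initial_simplex=np.array([q,q+[6,0,0],q+[0,6,0],q+[0,0,.08]]),xatol=.01,fatol=1e-5))
  File "fit.py", line 19, in cost
    return sum(np.abs(rend(n,parts,[p[0],p[1],p[2],z],roi)-m).sum()/m.sum() for n,roi,m in vs)
  File "fit.py", line 19, in <genexpr>
    return sum(np.abs(rend(n,parts,[p[0],p[1],p[2],z],roi)-m).sum()/m.sum() for n,roi,m in vs)
                      ~~~~^^^^^^^^^^^^^^^^^^^^^^^^^^^^^^^^
  File "fit.py", line 14, in rend
    uv=proj(n,P@R.T+[x,y,z]);uv=((uv+.5-[a,b])*ss-.5)
  File "h.py", line 7, in proj
    K,d,R,t=cal(n);return cv2.projectPoints(np.array(P,float).reshape(-1,3),cv2.Rodrigues(R)[0],t,K,d)[0].reshape(-1,2)
            ~~~^^^
  File "h.py", line 4, in cal
    c=env.calibration(n);K=np.array([[c['fx'],0,c['cx']],[0,c['fy'],c['cy']],[0,0,1]],float)
ValueError: time passes only in moves, steps and waits
```

```bash
sed -i 's/^def cal(n):/import functools\n@functools.lru_cache(None)\ndef cal(n):/' h.py; python3 t1.py
```

```text
both [ 567.53 -312.35] 170.59 0.116
top [ 566.23 -313.09] 171.11 0.048
scene [ 568.92 -311.9 ] 170.34 0.043
both [629.1  266.55] -1.68 0.183
top [627.02 267.3 ] -0.14 0.053
scene [632.79 265.23] -0.65 0.093
top w [524.3  47.6] 62.93246106968773 15.428641050799955
top g [524.1  47.4] 62.56342795330343 15.464644245156915
scene w [527.3  46.7] 62.1712823199877 16.460217182269467
scene g [528.   45.8] 62.56817563506492 15.991991090790549
```

Lid candidates in the top view are blue (139,214), blue (197,211) and the wooden jar lid (194,275). The one farthest to the robot's right is (197,211), at about (628,268). The crop shows it blue with white pointers. The rusks meant are the four on the tray, not the purple one at (414,199). I'll go above the tray post first.

Emit:
{"api": "play_rows", "payload": {"increments": [[20,10,0,-2,0],[40,19,0,-4,0],[50,24,0,-5,0],[50,24,0,-5,0],[50,24,0,-5,0],[50,24,0,-5,0],[50,24,-10,-4,0],[45,20,-20,-3,0],[30,14,-20,-2.7,0],[12.6,6.2,-20,0,0],[0,0,-20,0,0],[0,0,0,0,0],[0,0,0,0,0]], "newtons": 50}}

```text
time_s: 1.72
ee_pos: [652.0, -327.1, 138.8]
ee_rot: [180.0, -0.0, -9.4]
force: [-0.7, 0.1, 1.1]
gripper_width: 91.4
```

Run:
```python
from h import *
snap('scene','s1',(120,220,280,370),5)
```

```text
(no output)
```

View pics/s1.png

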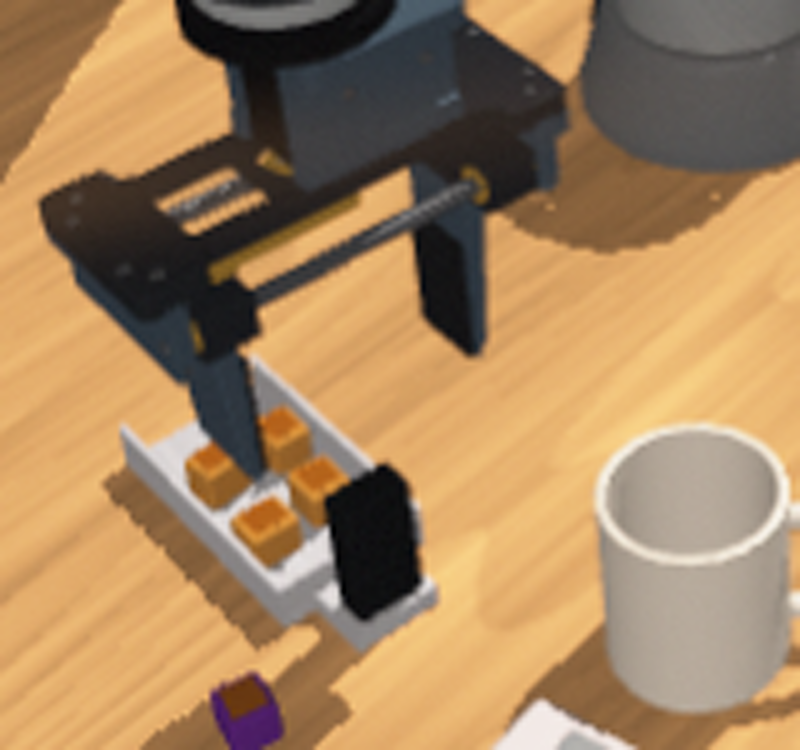

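The gripper hangs above and straddles the post (crop (372,540)). The mug and the purple chunk are clear. Next I'll descend and grip.

Emit:
{"api": "play_rows", "payload": {"increments": [[0,0,-20,0,0],[0,0,-25,0,0],[0,0,-25,0,0],[0,0,-13,0,0.2],[0,0,-6,0,0.4],[0,0,0,0,0.55],[0,0,0,0,0.75],[0,0,0,0,1],[0,0,0,0,1],[0,0,0,0,1],[0,0,0,0,1],[0,0,0,0,1]], "newtons": 55}}

```text
time_s: 3.28
ee_pos: [652.5, -326.3, 49.4]
ee_rot: [180.0, -0.0, -9.4]
force: [-0.1, 0.7, 3.8]
gripper_width: 31.5
```

Run:
```python
from h import *
s=env.state();print(s['force'],s['torque'],s['ee_pos'],s['ee_rot'])
```

```text
[-0.0913325   0.68684385  3.75414041] [0.21104578 0.078869   0.00632993] [ 652.47003677 -326.34656228   49.36874106] [ 1.79994198e+02 -3.46051099e-02 -9.41512864e+00]
```

Gripped at 31.5 mm. I'll lift it a little and check that it hangs level.

Emit:
{"api": "play_rows", "payload": {"increments": [[0,0,2,0,1],[0,0,4,0,1],[0,0,6,0,1],[0,0,6,0,1],[0,0,2,0,1],[0,0,0,0,1]], "newtons": 60}}

```text
time_s: 4.03
ee_pos: [652.4, -326.4, 69.3]
ee_rot: [180.0, -0.0, -9.4]
force: [0.7, -0.0, -2.8]
gripper_width: 31.3
```

Run:
```python
from h import *
s=env.state();print(s['force'],s['torque'],s['ee_pos'],s['ee_rot'])
snap('scene','s2',(120,220,280,370),5)
```

```text
[ 0.68445247 -0.02774378 -2.79850374] [-0.009061   -0.12690094  0.04944822] [ 652.37012122 -326.40753506   69.30733267] [ 1.79984703e+02 -2.92458145e-02 -9.41279095e+00]
```

View pics/s2.png

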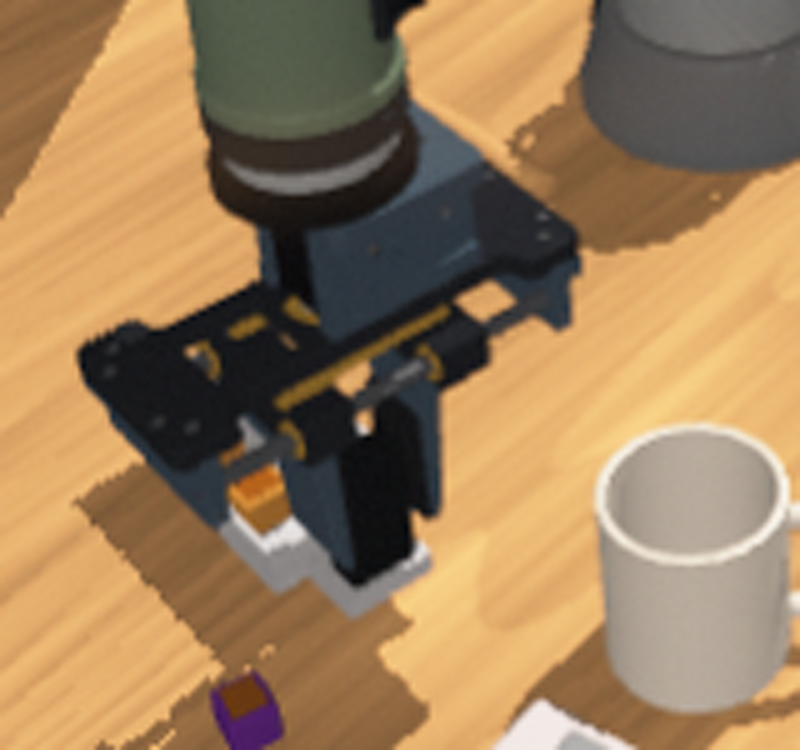

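Emit:
{"api": "play_rows", "payload": {"increments": [[0,0,6,0,1],[0,0,12,0,1],[0,0,12,0,1],[0,0,8,0,1],[0,0,2,0,1],[0,0,0,0,1]]}}

```text
time_s: 4.82
ee_pos: [652.2, -326.3, 109.0]
ee_rot: [180.0, 0.0, -9.4]
force: [-0.0, -0.2, -2.5]
gripper_width: 31.7
```

Run:
```python
from h import *
s=env.state();print(s['force'],s['torque'],s['ee_pos'],s['ee_rot'])
snap('scene','s3',(120,200,280,350),5)
snap('top','t3',(350,170,450,270),6)
```

```text
[-0.04802739 -0.24008956 -2.50311278] [-0.02513336 -0.07919278 -0.01302483] [ 652.15151674 -326.29720083  108.99292079] [ 1.79998357e+02  7.33784786e-03 -9.41511971e+00]
```

View pics/s3.png

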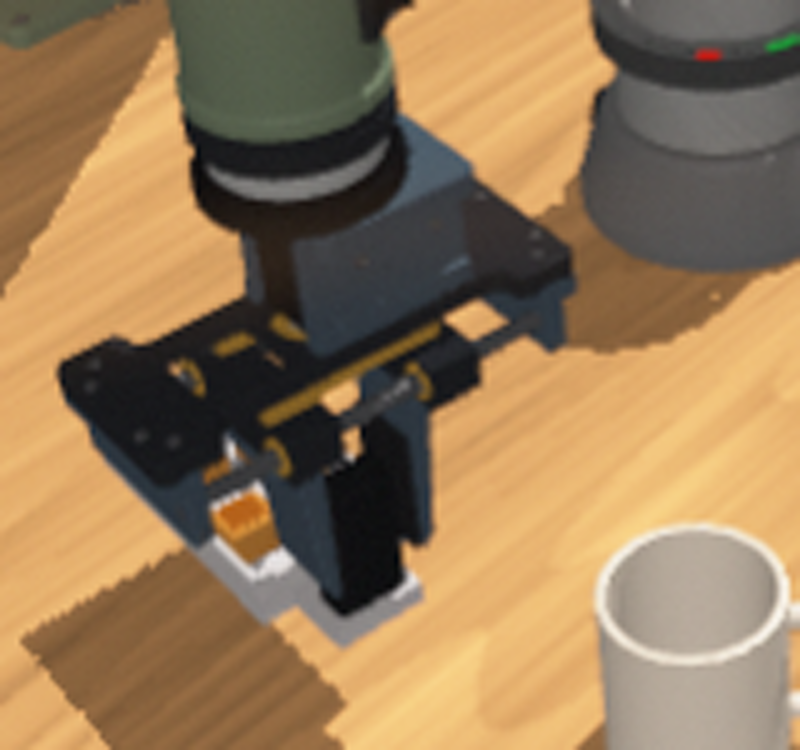

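View pics/t3.png

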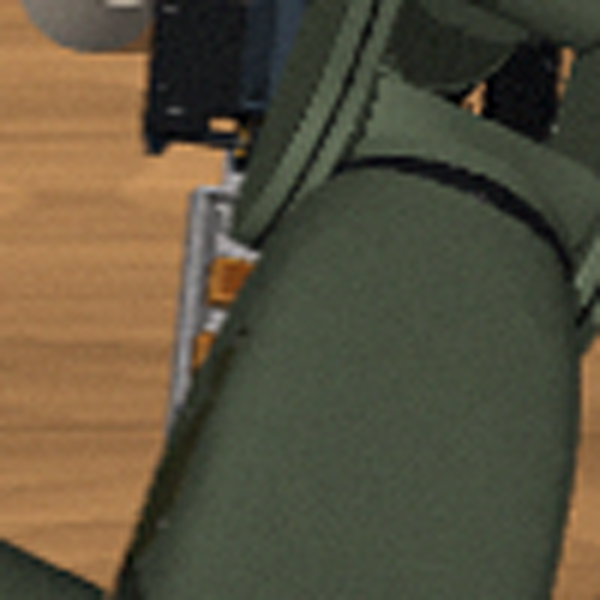

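Emit:
{"api": "play_rows", "payload": {"increments": [[0,0,6,0,1],[0,0,14,0,1],[0,0,20,0,1],[0,0,20,0,1],[0,0,16,0,1],[0,0,10,0,1],[0,0,4,0,1],[0,0,0,0,1]]}}

```text
time_s: 5.92
ee_pos: [652.1, -326.3, 198.7]
ee_rot: [-180.0, 0.0, -9.4]
force: [0.7, -0.7, -3.1]
gripper_width: 31.2
```

Emit:
{"api": "play_rows", "payload": {"increments": [[1,4,0,0,1],[2,10,0,0,1],[2,16,0,0,1],[2,22,0,0,1],[2,28,0,0,1],[2,32,0,0,1],[2,32,0,0,1],[2,32,0,0,1],[2,32,0,0,1],[2,32,0,0,1],[2,28,0,0,1],[2,24,0,0,1],[2,20,0,0,1],[2,15,0,0,1],[2,10,0,0,1],[2,6,0,0,1],[1.5,3.9,0,0,1],[0,0,0,0,1],[0,0,0,0,1]]}}

```text
time_s: 8.3
ee_pos: [684.7, 20.1, 198.9]
ee_rot: [180.0, 0.0, -9.4]
force: [-0.1, 0.2, -2.5]
gripper_width: 31.8
```

Run:
```python
from h import *
s=env.state();print(s['force'],s['torque'],s['ee_pos'],s['ee_rot'])
snap('scene','s4',(190,100,350,250),5)
snap('top','t4',(220,140,360,280),5)
```

```text
[-0.12864754  0.17835819 -2.53554036] [ 0.01214565 -0.16996414  0.03220987] [684.70428384  20.05261877 198.9134192 ] [ 1.79980265e+02  8.15521421e-03 -9.44406660e+00]
```

View pics/s4.png

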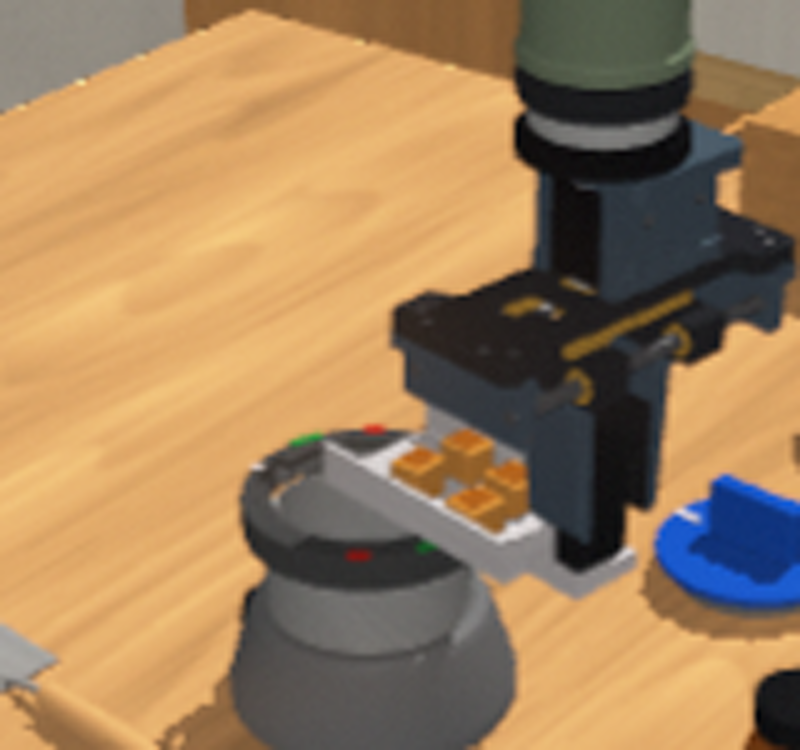

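View pics/t4.png

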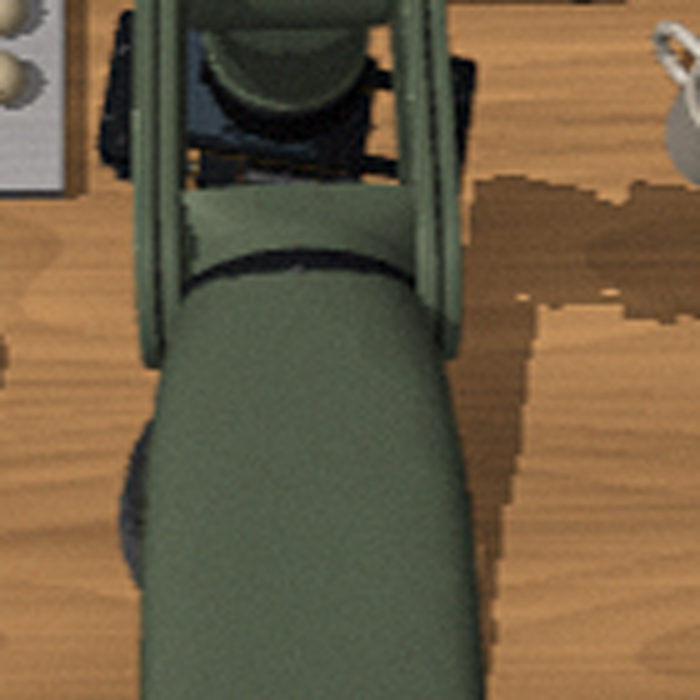

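The tray is level with all four rusks on it, and its lip is over the mouth (scene crop (330,450)–(390,560)). I'll check tilt and position with an overlay.

```bash
cat > ov.py <<'E'
from fit import *
def trayov(raw,name,tcp,yaw,pitch,crop,s):
    # grip point tcp+5mm z ; tray rotated lip-down by pitch deg
    from scipy.spatial.transform import Rotation as Ro
    R=Ro.from_euler('z',yaw,degrees=True)*Ro.from_euler('y',pitch,degrees=True)
    im=cv2.imread(raw);im=cv2.resize(im[crop[1]:crop[3],crop[0]:crop[2]],None,fx=s,fy=s,interpolation=cv2.INTER_CUBIC)
    g=np.array(tcp)+[0,0,5]
    E=[]
    c=[(65,35,0),(65,35,22),(-65,35,22),(-65,-35,22),(65,-35,22),(65,-35,0),(65,35,0)]
    E.append(c);E.append([(-65,35,22),(-65,35,0)]);E.append([(-65,-35,22),(-65,-35,0),(65,-35,0)]);E.append([(-97,-20,0),(-97,20,0),(-97,20,10),(-97,-20,10),(-97,-20,0)])
    for e in E:
        P=R.apply(np.array(e,float)-[-86,0,54])+g
        uv=((proj('scene',P)+.5-[crop[0],crop[1]])*s-.5)
        cv2.polylines(im,[uv.round().astype(int)],False,(0,255,255),1)
    cir=cyl(50,125,125)[:48]+[526,46.8,0]; 
    for r in(50,66):
        cir=cyl(r,125,125)[:48]+[526,46.8,0]
        cv2.polylines(im,[((proj('scene',cir)+.5-[crop[0],crop[1]])*s-.5).round().astype(int)],True,(0,255,0),1)
    cv2.imwrite(f'pics/{name}.png',im)
E
python3 -c "
from ov import *
trayov('raw_s4.png','ov4',[684.7,20.1,198.9],170.6,0,(220,170,340,250),6)"
```

```text
(no output)
```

View pics/ov4.png

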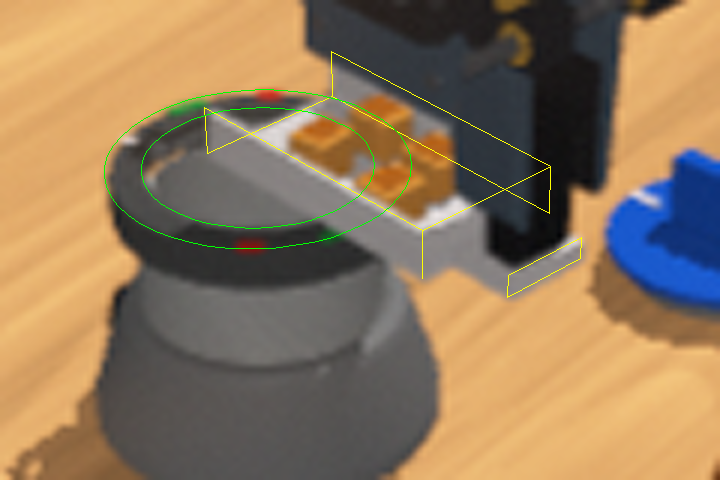

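Emit:
{"api": "play_rows", "payload": {"increments": [[0,0,-6,0,1],[0,0,-10,0,1],[0,0,-6,0,1],[0,0,-2,0,1],[0,0,0,0,1],[0,0,0,0,1]]}}

```text
time_s: 9.15
ee_pos: [685.0, 20.6, 175.3]
ee_rot: [-180.0, -0.0, -9.4]
force: [0.2, -0.2, -2.2]
gripper_width: 31.8
```

Emit:
{"api": "play_rows", "payload": {"increments": [[0,0,0,0,1],[0,0,0,0,1]], "newtons": 15}}

```text
time_s: 9.4
ee_pos: [684.8, 20.6, 175.1]
ee_rot: [180.0, -0.0, -9.4]
force: [-0.3, -0.2, -2.1]
gripper_width: 31.9
```

Run:
```python
from h import *
s=env.state();print(s['force'],s['torque'],s['ee_pos'],s['ee_rot'],s['gripper_width'])
snap('scene','s5',(190,100,350,250),5)
from ov import *
trayov('raw_s5.png','ov5',s['ee_pos'],170.6,0,(220,170,340,250),6)
```

```text
[-0.26174495 -0.18818887 -2.05612776] [ 0.03637341 -0.08628857 -0.04045996] [684.84325913  20.55032253 175.14686406] [ 1.79998645e+02 -1.96564081e-02 -9.41450689e+00] 31.943453550092073
```

View pics/ov5.png

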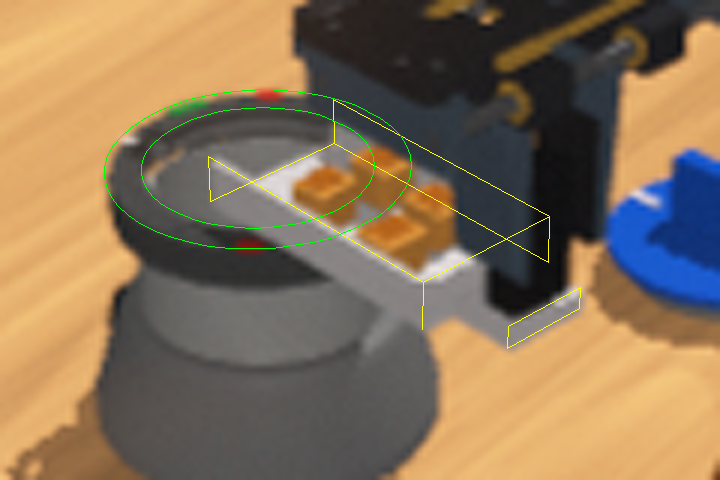

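Level and just over the rim. I'll tip it on an arc with a soft grip.

Emit:
{"api": "play_rows", "payload": {"increments": [[-1.4,0.2,2.6,0,1],[-2.8,0.5,5.2,0,1],[-2.8,0.5,5.2,0,1],[-2.8,0.5,5.2,0,1],[-1.4,0.2,2.6,0,1],[0,0,0,0,1]], "newtons": 10}}

```text
time_s: 10.2
ee_pos: [673.6, 22.5, 196.1]
ee_rot: [-180.0, -0.0, -9.4]
force: [-0.1, -0.6, -3.3]
gripper_width: 31.8
```

Run:
```python
from h import *
s=env.state();print(s['force'],s['torque'],s['ee_pos'],s['ee_rot'],s['gripper_width'])
snap('scene','s6',(190,100,350,250),5)
from ov import *
trayov('raw_s6.png','ov6',s['ee_pos'],170.6,10,(220,170,340,250),6)
```

```text
[-0.13766365 -0.6105674  -3.28447447] [ 0.0099052  -0.09109155 -0.05572048] [673.58810937  22.49011437 196.1423826 ] [-1.79999407e+02 -3.34667975e-02 -9.41070961e+00] 31.80107852688969
```

View pics/ov6.png

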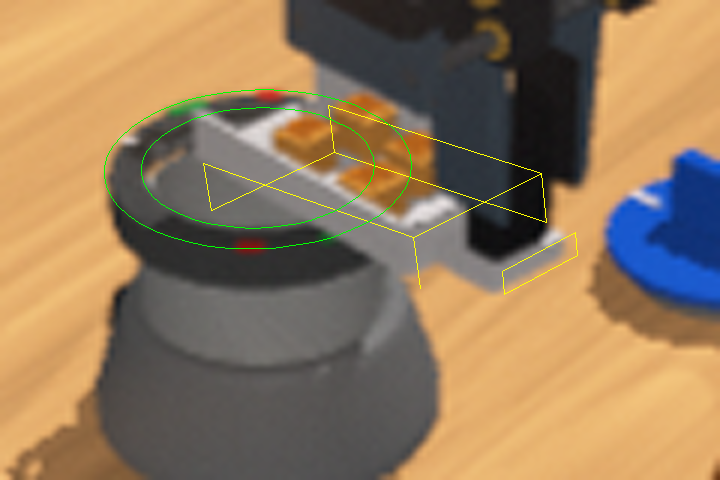

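Emit:
{"api": "play_rows", "payload": {"increments": [[0,0,-5,0,1],[0,0,-5,0,1],[0,0,0,0,1]], "newtons": 7}}

```text
time_s: 10.62
ee_pos: [673.4, 22.4, 185.1]
ee_rot: [180.0, 0.1, -9.4]
force: [0.0, 0.7, -1.4]
gripper_width: 31.9
```

Emit:
{"api": "play_rows", "payload": {"increments": [[0,0,0,0,1],[0,0,0,0,1],[0,0,0,0,1]], "newtons": 5}}

```text
time_s: 11.0
ee_pos: [673.4, 22.4, 185.7]
ee_rot: [180.0, 0.0, -9.4]
force: [0.9, 0.5, -1.9]
gripper_width: 31.8
```

Run:
```python
from h import *
s=env.state();print(s['force'],s['torque'],s['ee_pos'],s['ee_rot'],s['gripper_width'])
snap('scene','s7',(190,100,350,250),5)
from ov import *
trayov('raw_s7.png','ov7',s['ee_pos'],170.6,5,(220,170,340,250),6)
```

```text
[ 0.91422065  0.53200394 -1.87490204] [ 0.03546004  0.00617169 -0.02447077] [673.44732329  22.43982347 185.71095288] [ 1.79993281e+02  1.61158321e-02 -9.41402903e+00] 31.849518332298334
```

View pics/ov7.png

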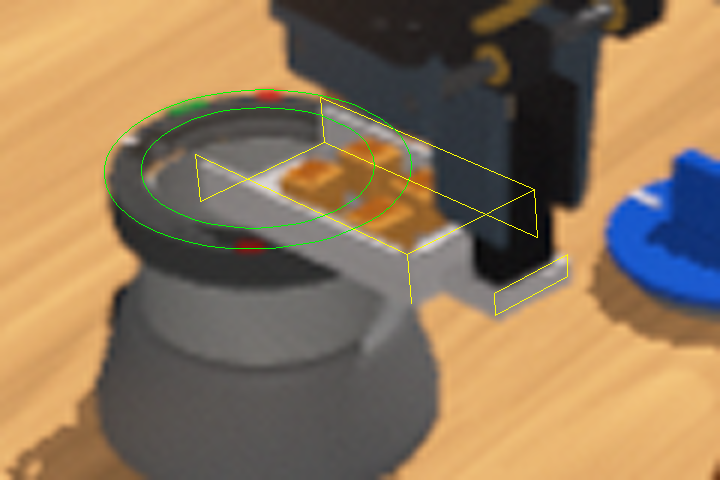

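It now pivots in the fingers at 5 N and rests on the rim. I'll continue the arc.

Emit:
{"api": "play_rows", "payload": {"increments": [[-1,0.2,4,0,1],[-1.5,0.3,5,0,1],[-2,0.3,5,0,1],[-3,0.5,5,0,1],[-3,0.5,5,0,1],[-4,0.7,5,0,1],[-4,0.7,4,0,1],[-3,0.5,2,0,1],[0,0,0,0,1]], "newtons": 5}}

```text
time_s: 12.18
ee_pos: [651.8, 26.2, 221.1]
ee_rot: [180.0, -0.0, -9.4]
force: [0.2, -0.7, -2.1]
gripper_width: 31.8
```

Run:
```python
from h import *
s=env.state();print(s['force'],s['torque'],s['ee_pos'],s['ee_rot'],s['gripper_width'])
snap('scene','s8',(190,100,350,250),5)
from ov import *
trayov('raw_s8.png','ov8',s['ee_pos'],170.6,25,(220,150,340,250),6)
```

```text
[ 0.24273777 -0.7097839  -2.12787921] [0.03653746 0.16896411 0.02172659] [651.79248491  26.22648549 221.06253767] [ 1.79999966e+02 -1.09619814e-03 -9.41075557e+00] 31.8240570171102
```

View pics/ov8.png

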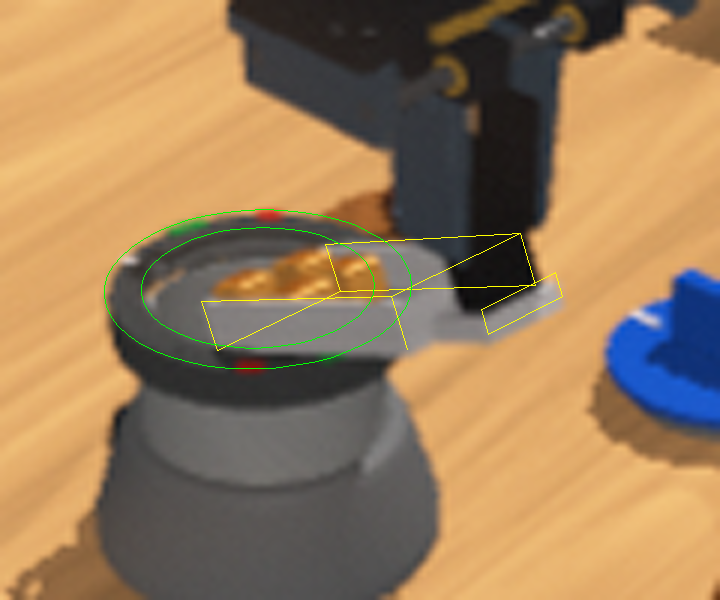

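Emit:
{"api": "play_rows", "payload": {"increments": [[-3,0.5,3,0,1],[-5,0.8,5,0,1],[-5,0.8,5,0,1],[-5,0.8,5,0,1],[-4,0.6,3,0,1],[0,0,0,0,1],[0,0,0,0,1]], "newtons": 7}}

```text
time_s: 13.1
ee_pos: [630.1, 29.6, 241.7]
ee_rot: [180.0, 0.0, -9.4]
force: [-0.0, -0.3, -1.7]
gripper_width: 32.2
```

Run:
```python
from h import *
s=env.state();print(s['force'],s['torque'],s['ee_pos'],s['ee_rot'],s['gripper_width'])
snap('scene','s9',(190,100,350,250),5)
from ov import *
trayov('raw_s9.png','ov9',s['ee_pos'],170.6,35,(220,150,340,250),6)
```

```text
[-0.04663942 -0.32528987 -1.6945808 ] [ 0.0093251  -0.03650816 -0.03695471] [630.05139483  29.63813209 241.65133014] [ 1.79992505e+02  5.78965562e-03 -9.41326767e+00] 32.24539889476129
```

View pics/ov9.png

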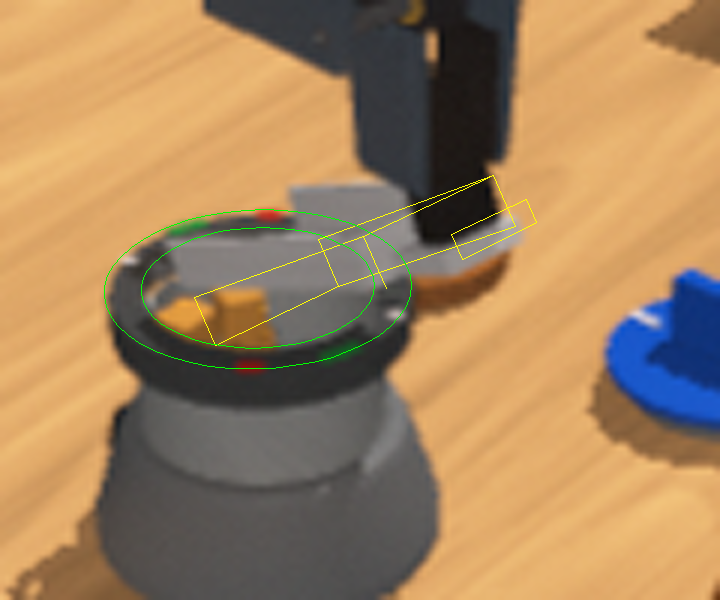

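View pics/s9.png

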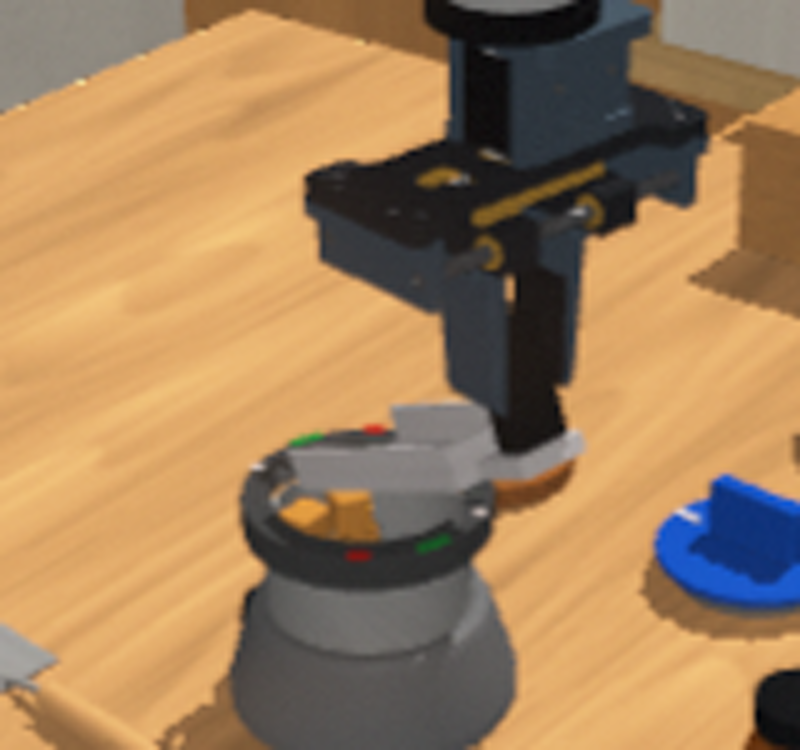

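Emit:
{"api": "play_rows", "payload": {"increments": [[0,0,4,0,1],[0,0,10,0,1],[0,0,15,0,1],[0,0,15,0,1],[0,0,6,0,1],[0,0,0,0,1]], "newtons": 30}}

```text
time_s: 13.9
ee_pos: [630.2, 29.7, 292.5]
ee_rot: [-180.0, -0.1, -9.4]
force: [0.2, 1.0, -2.5]
gripper_width: 31.4
```

Run:
```python
from h import *
s=env.state();print(s['force'],s['torque'],s['ee_pos'],s['gripper_width'])
snap('scene','s10',(210,110,330,230),6.5)
```

```text
[ 0.23097283  0.99761993 -2.4598627 ] [ 0.00461962  0.00302535 -0.03080874] [630.24696292  29.6537312  292.51654649] 31.423232703635318
```

View pics/s10.png

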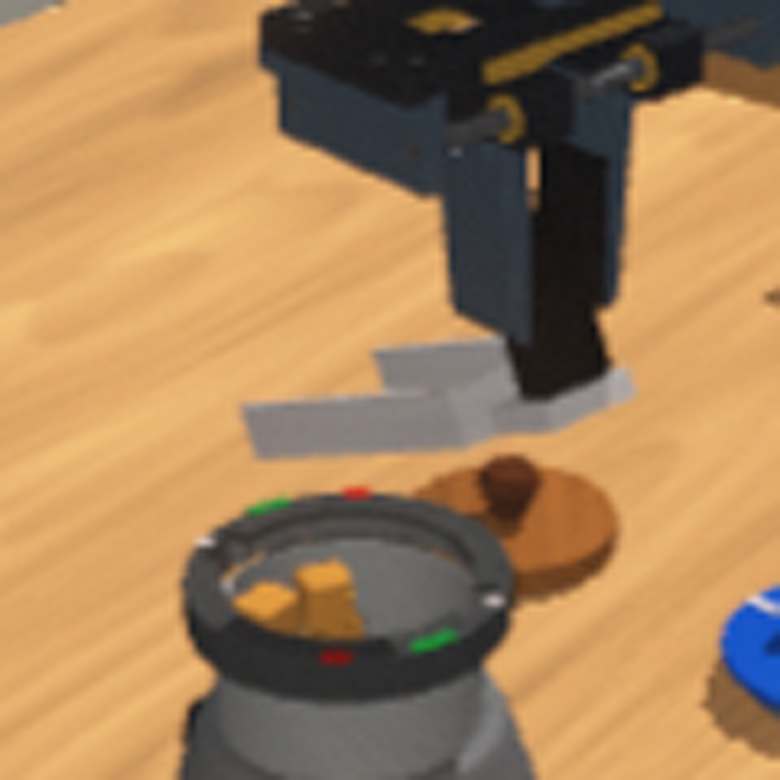

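Emit:
{"api": "play_rows", "payload": {"increments": [[1,-6,0,0,1],[1,-14,0,0,1],[1,-22,0,0,1],[2,-30,0,0,1],[2,-36,0,0,1],[2,-40,0,0,1],[2,-40,0,0,1],[2,-40,0,0,1],[2,-36,0,0,1],[2,-30,-10,0,1],[2,-24,-20,0,1],[1,-18,-20,0,1],[1,-12,-20,0,1],[1,-8,-20,0,1],[0,0,-10,0,1],[0,0,0,0,1],[0,0,0,0,1]], "newtons": 30}}

```text
time_s: 16.08
ee_pos: [652.7, -325.9, 192.9]
ee_rot: [180.0, -0.1, -9.4]
force: [0.6, 0.4, -2.7]
gripper_width: 31.6
```

Run:
```python
from h import *
s=env.state();print(s['force'],s['torque'],s['ee_pos'],s['gripper_width'])
snap('scene','s11',(100,170,260,330),4.5)
im=cv2.imread('raw_s11.png');show(im,'s11b',(220,170,310,260),7)
snap('top','t11',(230,160,430,300),4)
```

```text
[ 0.59846101  0.39036148 -2.68254711] [ 0.02232822 -0.0842969  -0.02557471] [ 652.66421818 -325.87355261  192.91087716] 31.649824896058604
```

View pics/s11.png

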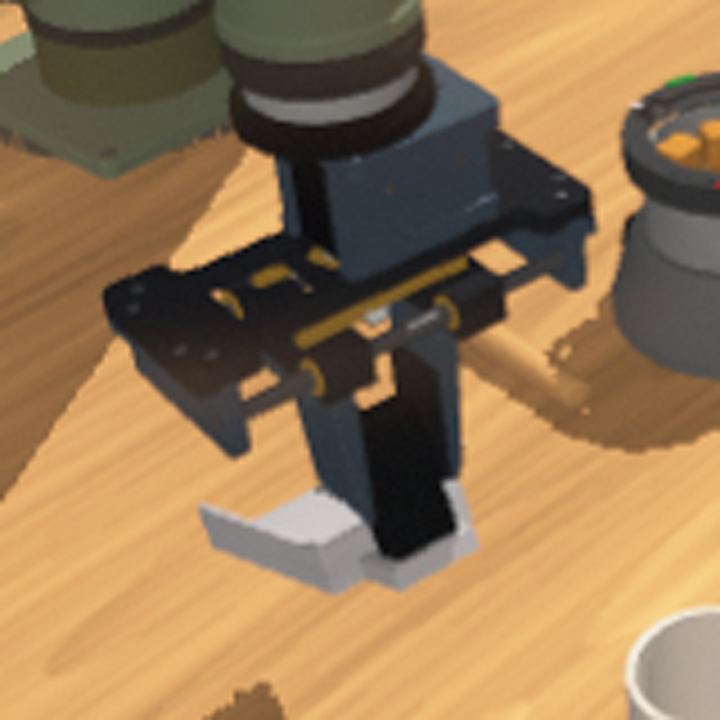

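View pics/s11b.png

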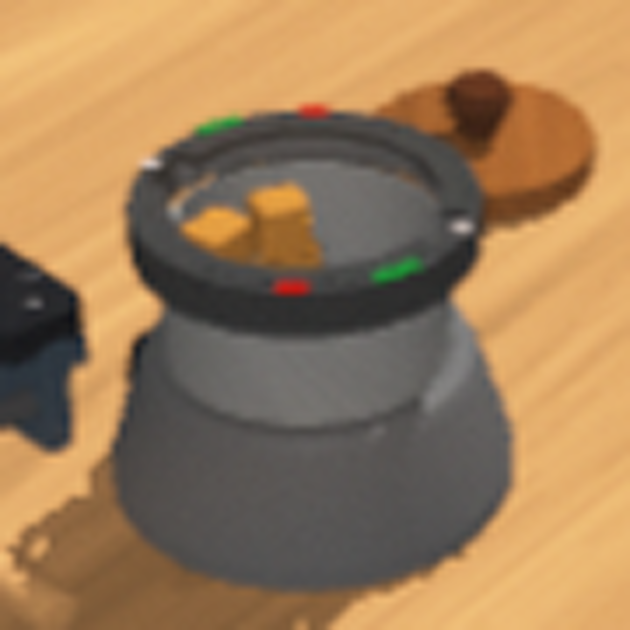

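View pics/t11.png

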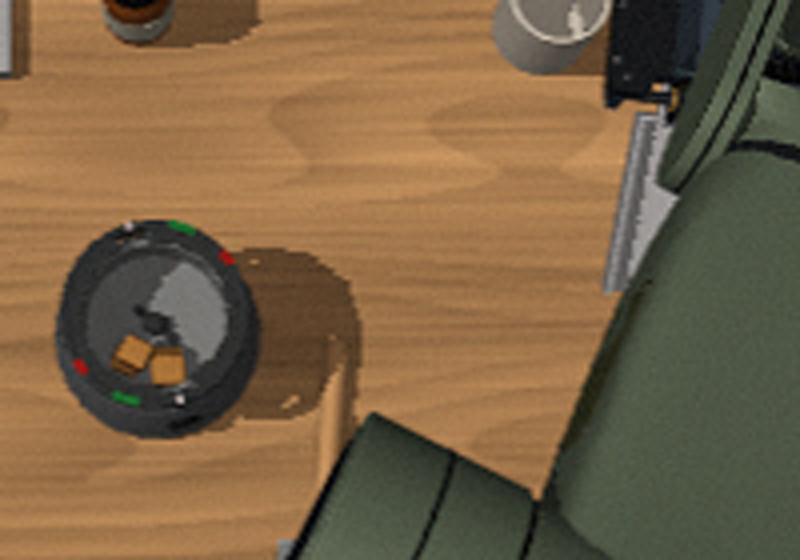

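Run:
```python
from h import *
im=cv2.imread('raw_t11.png');show(im,'t11b',(240,210,300,270),12)
im=cv2.imread('raw_s11.png');show(im,'s11c',(235,185,295,220),13)
T=[(263,248.5),(272,251.5)];S=[(251,201.7),(259.9,197.9)]
for a in T:
  for b in S:
    best=min(np.arange(60,140,1.),key=lambda z:np.linalg.norm(ray('top',[a],z)-ray('scene',[b],z)))
    print(a,b,best,ray('top',[a],best).round(0),ray('scene',[b],best).round(0))
```

```text
(263, 248.5) (251, 201.7) 95.0 [[498.  63.  95.]] [[484.  48.  95.]]
(263, 248.5) (259.9, 197.9) 104.0 [[497.  62. 104.]] [[500.  66. 104.]]
(272, 251.5) (251, 201.7) 101.0 [[488.  37. 101.]] [[491.  41. 101.]]
(272, 251.5) (259.9, 197.9) 111.0 [[487.  37. 111.]] [[508.  57. 111.]]
```

View pics/t11b.png

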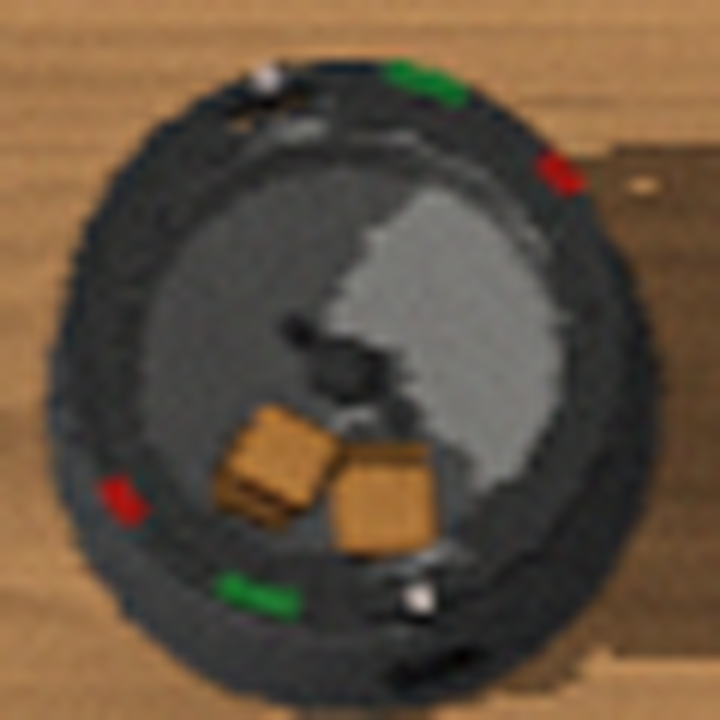

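View pics/s11c.png

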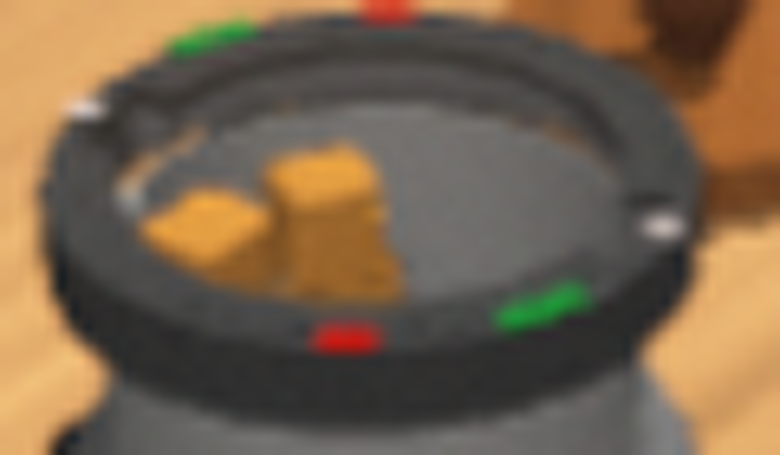

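All four are in: two stacks of two, tops at z≈101–104, which is 40 mm above the bowl floor. Next I'll lower the tray, lip first, with a soft grip so the table levels it.

Emit:
{"api": "play_rows", "payload": {"increments": [[-8,1.3,-8,0,1],[-16,2.6,-14,0,1],[-12,2,-18,0,1],[-4,0.6,-16,0,1],[0,0,-10,0,1],[0,0,-4,0,1],[0,0,0,0,1]], "newtons": 30}}

```text
time_s: 17.05
ee_pos: [612.3, -319.9, 121.8]
ee_rot: [180.0, -0.0, -9.4]
force: [0.5, 0.1, -3.0]
gripper_width: 31.9
```

Run:
```python
from h import *
s=env.state();print(s['force'],s['torque'],s['ee_pos'],s['gripper_width'])
snap('scene','s12',(100,220,260,360),4.5)
```

```text
[ 0.53151446  0.09502744 -2.97239492] [ 0.0282781  -0.05213281 -0.01199526] [ 612.33459098 -319.913749    121.83460614] 31.872386474853894
```

View pics/s12.png

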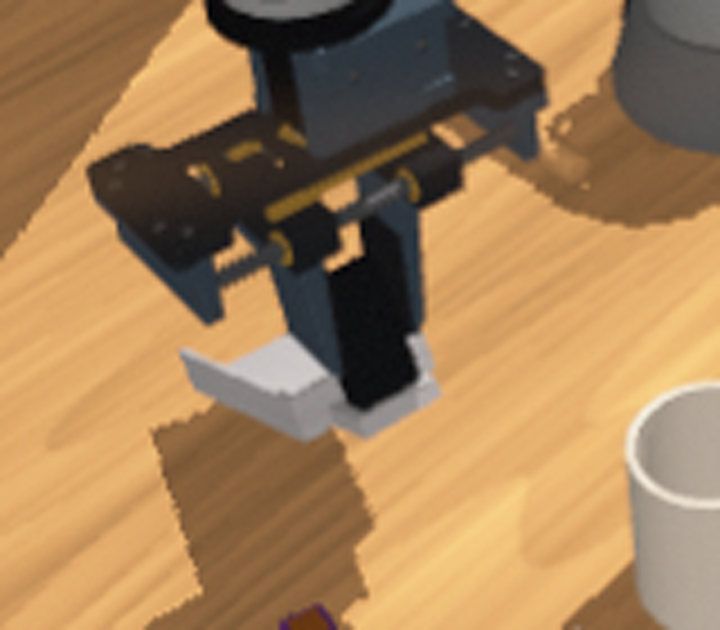

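Emit:
{"api": "play_rows", "payload": {"increments": [[0,0,-4,0,1],[2,-0.3,-6,0,1],[2,-0.3,-6,0,1],[3,-0.5,-6,0,1],[3,-0.5,-6,0,1],[3,-0.5,-6,0,1],[3,-0.5,-6,0,1],[3,-0.5,-6,0,1],[3,-0.5,-5,0,1],[3,-0.5,-5,0,1],[3,-0.5,-4,0,1],[3,-0.5,-4,0,1],[2,-0.3,-3,0,1],[0,0,-2,0,1],[0,0,0,0,1]], "newtons": 6}}

```text
time_s: 18.98
ee_pos: [645.3, -325.3, 52.8]
ee_rot: [180.0, -0.0, -9.4]
force: [0.9, 0.1, -2.2]
gripper_width: 32.0
```

Run:
```python
from h import *
s=env.state();print(s['force'],s['torque'],s['ee_pos'],s['gripper_width'])
snap('scene','s13',(100,220,260,360),4.5)
```

```text
[ 0.94715249  0.11732242 -2.1662805 ] [-0.02116795 -0.04320396  0.01094097] [ 645.31621263 -325.31017874   52.8020873 ] 31.98770206334224
```

View pics/s13.png

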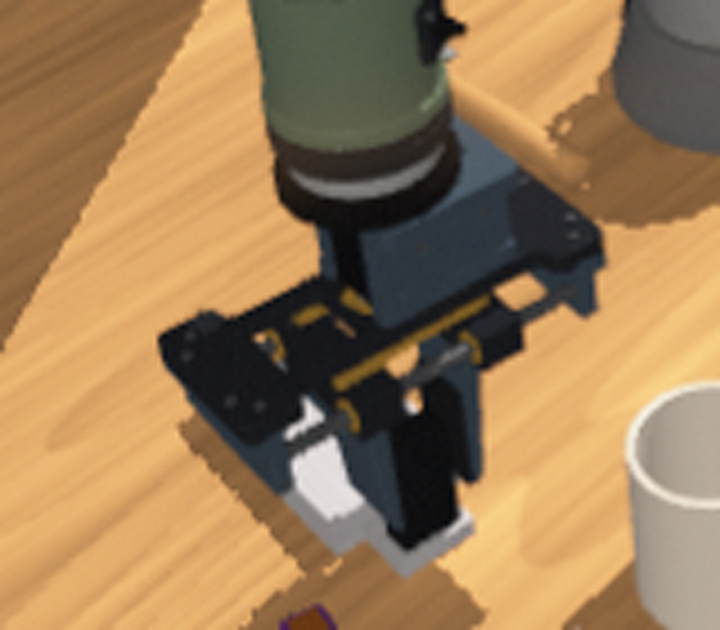

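Emit:
{"api": "play_rows", "payload": {"increments": [[1,-0.2,-2,0,1],[0,0,-2,0,1],[0,0,-2,0,1],[0,0,0,0,1]], "newtons": 4}}

```text
time_s: 19.52
ee_pos: [646.9, -325.6, 48.4]
ee_rot: [180.0, -0.2, -9.4]
force: [-0.3, 0.8, 4.6]
gripper_width: 32.1
```

Emit:
{"api": "play_rows", "payload": {"increments": [[0,0,0,0,0.6],[0,0,0,0,0.4],[0,0,0,0,0.2],[0,0,0,0,0],[0,0,0,0,0],[0,0,10,0,0],[0,0,25,0,0],[0,0,35,0,0],[0,0,35,0,0],[0,20,35,0,0],[0,40,30,0,0],[0,50,20,0,0],[0,50,10,0,0],[0,50,0,0,0],[0,40,0,0,0],[0,20,0,0,0]]}}

```text
time_s: 21.52
ee_pos: [646.0, -53.6, 247.8]
ee_rot: [180.0, -0.1, -9.3]
force: [0.4, -0.5, -0.3]
gripper_width: 91.8
```

Run:
```python
from h import *
s=env.state();print(s['force'],s['torque'],s['ee_pos'],s['gripper_width'])
snap('scene','s14',(100,200,330,370),3.4)
snap('top','t14')
```

```text
[ 0.42213057 -0.45444896 -0.28768635] [0.11126159 0.02839343 0.01340501] [646.0109047  -53.5634678  247.75723596] 91.84038203647081
```

View pics/s14.png

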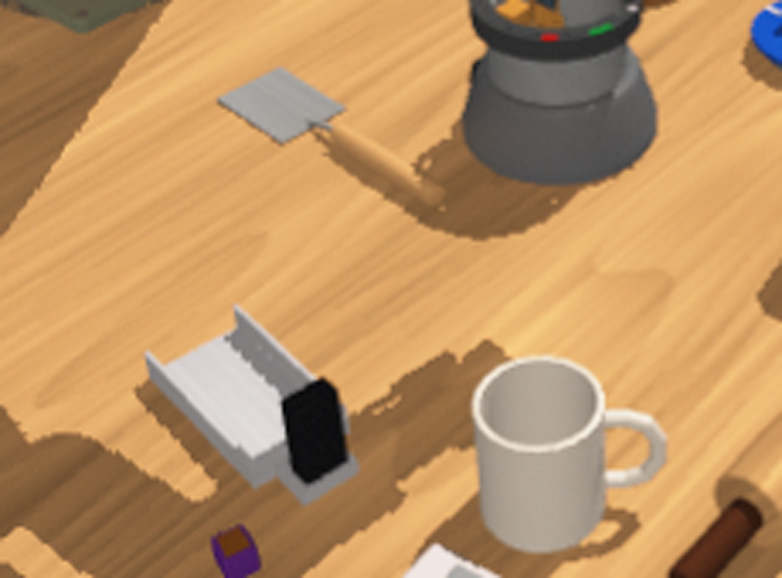

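View pics/t14.png

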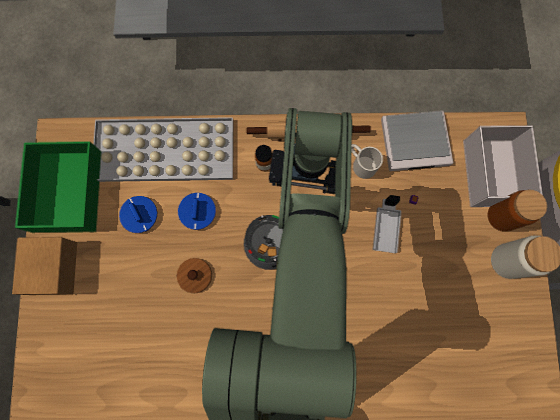

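The tray is flat and empty (scene crop (230,400)). Now the lid, at about (628.2,268.6) with yaw about −4.7°.

Emit:
{"api": "play_rows", "payload": {"increments": [[-1,15,0,0,0],[-2,30,0,0,0],[-2,45,0,1,0],[-2,50,0,1,0],[-2,50,-5,1,0],[-2,45,-15,1,0],[-2,40,-25,0.7,0],[-2,25,-30,0,0],[-2,15,-30,0,0],[-0.8,7.2,-23,0,0],[0,0,0,0,0],[0,0,0,0,0]], "newtons": 40}}

```text
time_s: 23.12
ee_pos: [629.2, 266.2, 119.8]
ee_rot: [-180.0, -0.1, -4.8]
force: [-0.7, 0.1, 0.5]
gripper_width: 91.1
```

Run:
```python
from h import *
s=env.state();print(s['ee_pos'],s['ee_rot'])
snap('scene','s15',(270,120,410,240),5.5)
snap('top','t15',(140,150,310,290),4.5)
im=cv2.imread('raw_s15.png');show(im,'s15b',(235,185,295,220),10)
```

```text
[629.21602391 266.21109597 119.81637534] [-1.79974565e+02 -9.20727774e-02 -4.77289993e+00]
```

View pics/s15.png

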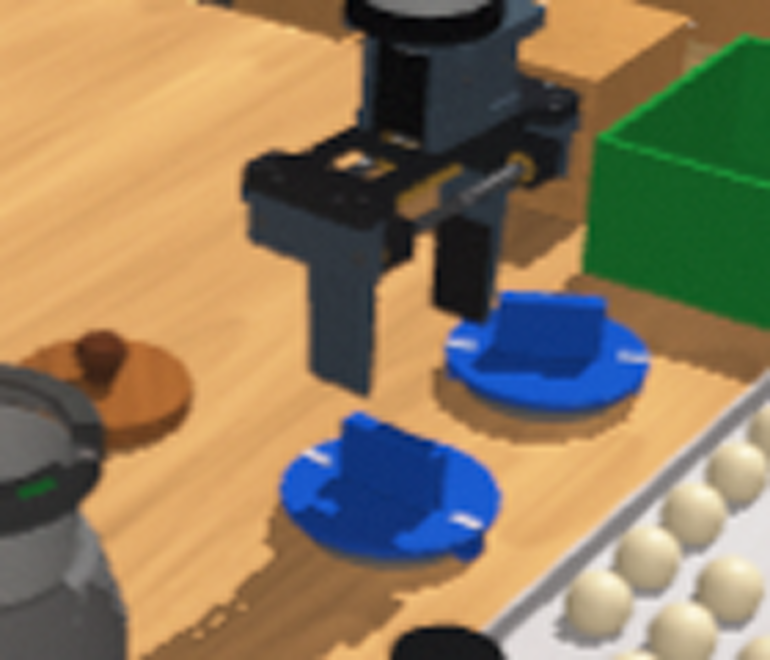

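View pics/t15.png

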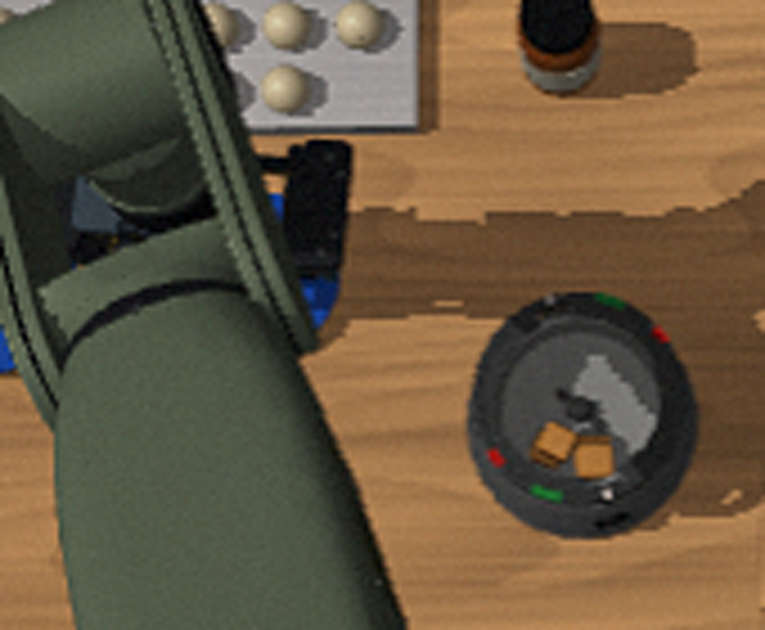

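View pics/s15b.png

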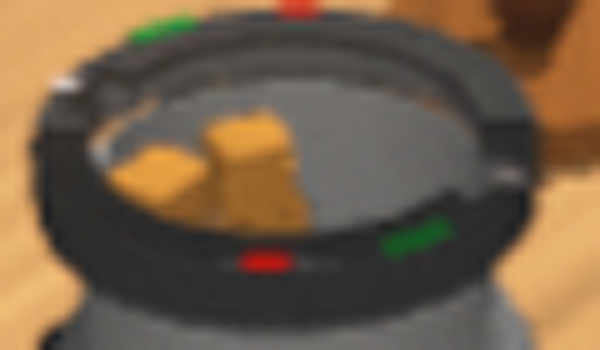

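Emit:
{"api": "play_rows", "payload": {"increments": [[-0.5,1.2,-20,0,0],[-0.5,1.2,-25,0,0],[0,0,-20,0,0],[0,0,-11,0,0.2],[0,0,-5,0,0.4],[0,0,0,0,0.6],[0,0,0,0,0.75],[0,0,0,0,1],[0,0,0,0,1],[0,0,0,0,1],[0,0,0,0,1],[0,0,0,0,1]], "newtons": 60}}

```text
time_s: 24.72
ee_pos: [627.2, 269.0, 37.8]
ee_rot: [180.0, 0.0, -4.7]
force: [0.4, -0.3, -0.7]
gripper_width: 13.7
```

Emit:
{"api": "play_rows", "payload": {"increments": [[0,0,6,0,1],[0,0,16,0,1],[0,0,30,0,1],[0,0,35,0,1],[0,0,35,0,1],[-2,-5,20,1,1],[-6,-13,8,2,1],[-10,-22,0,2,1],[-14,-30,0,2.5,1],[-16,-35,0,2.5,1],[-16,-35,0,2.5,1],[-14,-30,0,2.5,1],[-10,-22,0,2.5,1],[-8,-17,0,2,1],[-4,-9,0,1,1],[-1.2,-4.2,0,0,1],[0,0,0,0,1],[0,0,0,0,1]], "newtons": 60}}

```text
time_s: 26.98
ee_pos: [526.3, 47.4, 187.7]
ee_rot: [-180.0, -0.0, 15.8]
force: [0.9, 0.4, -0.9]
gripper_width: 13.5
```

Run:
```python
from h import *
s=env.state();print(s['ee_pos'],s['ee_rot'],s['force'],s['torque'])
snap('scene','s16',(210,110,330,230),6.5)
snap('top','t16',(220,180,320,290),6)
```

```text
[526.29756442  47.42481819 187.6996826 ] [-1.79993612e+02 -3.45161622e-03  1.58119206e+01] [ 0.86945071  0.43716246 -0.86717557] [-0.01141839  0.05958577 -0.00084738]
```

View pics/s16.png

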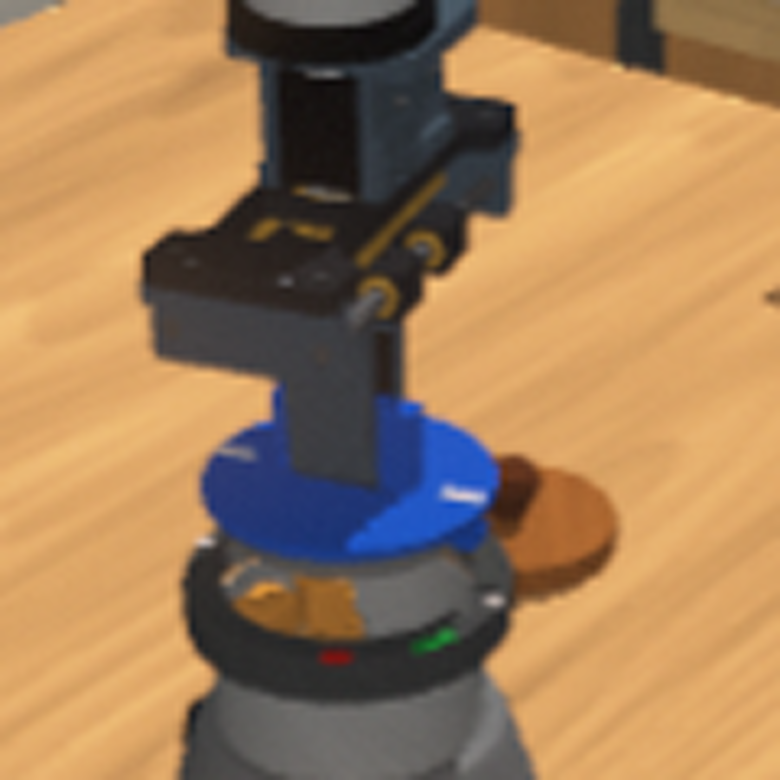

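View pics/t16.png

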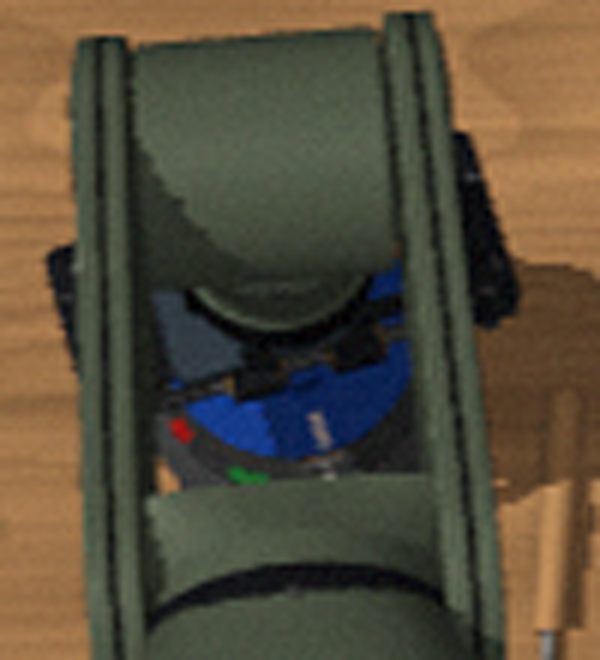

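Run:
```python
from h import *
im=cv2.imread('raw_s16.png')
show(im,'s16b',(236,170,294,210),13)
```

```text
(no output)
```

View pics/s16b.png

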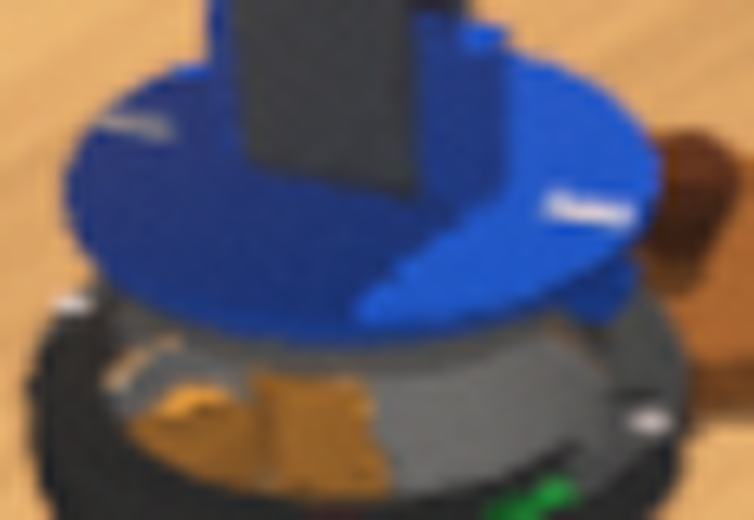

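Run:
```python
from h import *
f=lambda u,v:((u+.5)/13-.5+236,(v+.5)/13-.5+170)
L=ray('scene',[f(136,125),f(590,210)],169.9)[:,:2]
M=ray('scene',[f(71,303),f(648,421)],125)[:,:2]
for n,P in(('lid',L),('marks',M)):
    d=P[1]-P[0];print(n,P.mean(0).round(1),np.hypot(*d)/2,np.degrees(np.arctan2(d[1],d[0])))
# top: pointer and white mark on near side
g=lambda u,v:((u+.5)/6-.5+220,(v+.5)/6-.5+180)
print(ray('top',[g(318,430)],169.9),ray('top',[g(328,462)],125))
# overlay of flange circle
c=np.array([526.3,47.4])
im=cv2.imread('raw_s16.png')[170:210,236:294];im=cv2.resize(im,None,fx=13,fy=13,interpolation=cv2.INTER_CUBIC)
from fit import cyl
for (x,y,r,z,col) in [(526.3,47.4,58,169.9,(0,255,255)),(526.3,47.4,58,163.9,(0,255,255)),(527.6,46.2,66,125,(0,255,0)),(527.6,46.2,50,125,(0,255,0))]:
    p=proj('scene',cyl(r,z,z)[:48]+[x,y,0]);p=((p-[236,170]+.5)*13-.5)
    cv2.polylines(im,[p.round().astype(int)],True,col,1)
cv2.imwrite('pics/ov16.png',im)
```

```text
lid [530.2  46.8] 47.864229644109905 16.630195199487318
marks [527.3  46.6] 62.440504642383395 16.025299304911268
[[480.59197668  35.01415017 169.9       ]] [[471.22165139  31.05736411 125.        ]]
```

View pics/ov16.png

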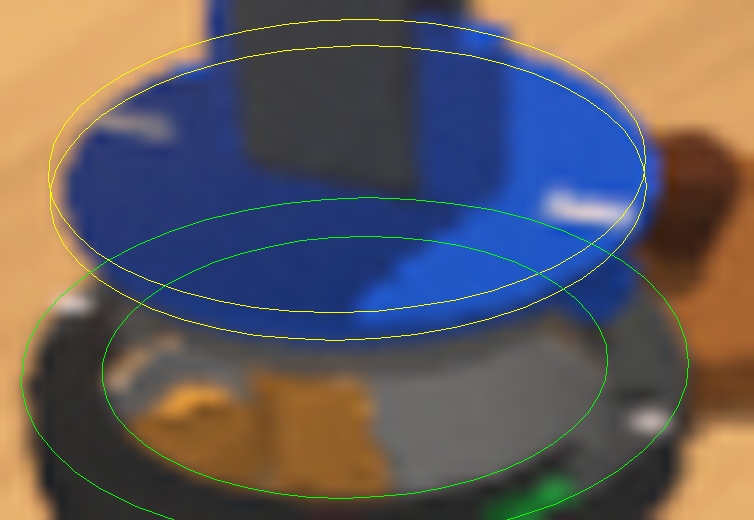

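Emit:
{"api": "play_rows", "payload": {"increments": [[-1.3,-0.3,0,0,1],[-1.3,-0.2,-5,0,1],[0,0,-8,0,1],[0,0,-6,0,1],[0,0,-3,0,1],[0,0,-2,0,1],[0,0,0,0,1],[0,0,0,0,1]], "newtons": 60}}

```text
time_s: 28.08
ee_pos: [523.6, 46.4, 164.0]
ee_rot: [180.0, -0.0, 15.8]
force: [0.4, 0.5, -2.1]
gripper_width: 13.8
```

Run:
```python
from h import *
s=env.state();print(s['ee_pos'],s['ee_rot'],s['force'],s['torque'])
snap('scene','s17',(236,175,294,215),13)
```

```text
[523.60940327  46.44825814 163.97762804] [ 1.79988894e+02 -2.59260205e-02  1.57855332e+01] [ 0.41028319  0.48400841 -2.07872041] [-0.00465053  0.05908611 -0.04951168]
```

View pics/s17.png

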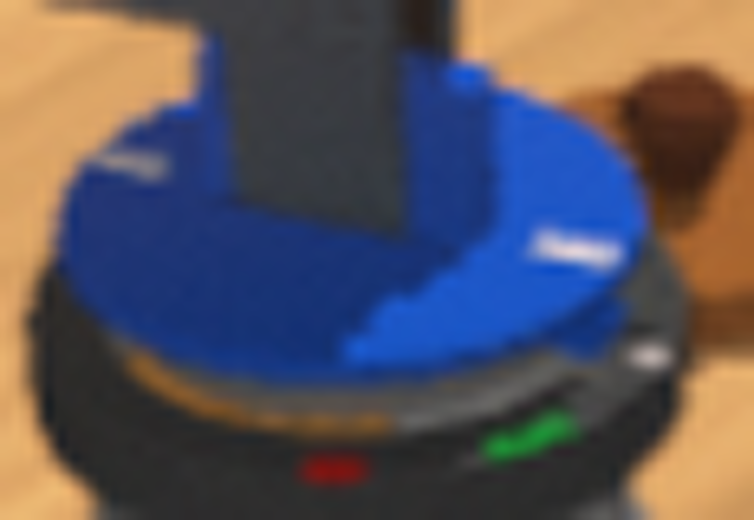

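Run:
```python
from h import *
from fit import cyl
f=lambda u,v:((u+.5)/13-.5+236,(v+.5)/13-.5+175)
L=ray('scene',[f(132,164),f(577,249)],146.2)[:,:2];d=L[1]-L[0]
print(L.mean(0),np.hypot(*d)/2,np.degrees(np.arctan2(d[1],d[0])))
for r,z in((66,125),(58,146.2)):
    p=proj('scene',cyl(r,z,z)[:48]+[527.6,46.4,0]);p=((p-[236,175]+.5)*13-.5);print(p.min(0),p.max(0))
```

```text
[527.94073368  45.87984051] 47.39412862976866 16.82751144094123
[ 21.52728072 132.03087057] [688.94735728 477.53005111]
[56.15547351 60.835243  ] [648.06126006 359.81604889]
```

Emit:
{"api": "play_rows", "payload": {"increments": [[0,0.3,-2,-0.5,1],[0,0,-2,0,1],[0,0,-2,0,1],[0,0,-2,0,1],[0,0,0,0,1]]}}

```text
time_s: 28.75
ee_pos: [523.3, 46.7, 155.5]
ee_rot: [-180.0, 0.0, 15.3]
force: [0.5, -0.2, -1.8]
gripper_width: 13.9
```

Entering freely at 8 mm down with no contact force.

Emit:
{"api": "play_rows", "payload": {"increments": [[0,0,-2,0,1],[0,0,-2,0,1],[0,0,-1.5,0,1],[0,0,-1,0,1],[0,0,0,0,1]]}}

```text
time_s: 29.38
ee_pos: [523.4, 46.7, 149.2]
ee_rot: [180.0, 0.0, 15.3]
force: [0.4, 0.1, -1.5]
gripper_width: 13.4
```

Run:
```python
from h import *
s=env.state();print(s['ee_pos'],s['ee_rot'],s['force'],s['torque'])
snap('scene','s18',(236,175,294,215),13)
```

```text
[523.41855868  46.7478898  149.20632224] [1.79997392e+02 7.13411566e-03 1.52832967e+01] [ 0.36201963  0.07242967 -1.46912123] [-0.01133169  0.01793909  0.04192681]
```

View pics/s18.png

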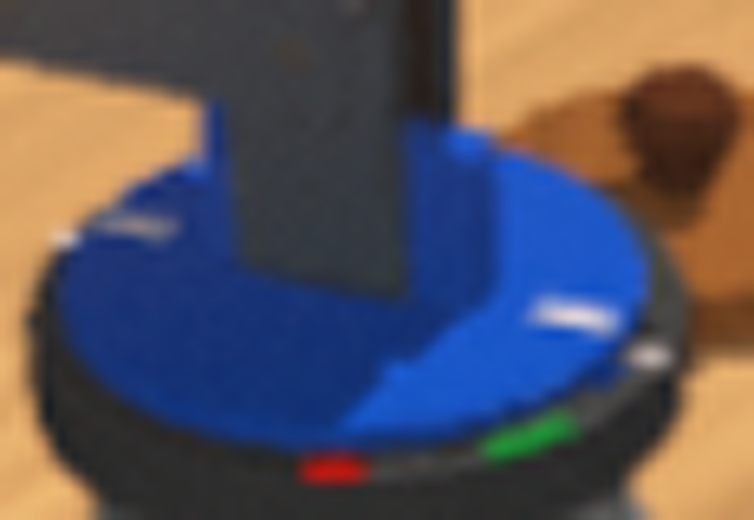

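Nearly home and aligned, with the pointers opposite the white marks. I'll press lightly to seat it.

Emit:
{"api": "play_rows", "payload": {"increments": [[0,0,-0.6,0,1],[0,0,-0.6,0,1],[0,0,-0.6,0,1],[0,0,0,0,1]]}}

```text
time_s: 29.92
ee_pos: [523.6, 46.7, 148.7]
ee_rot: [180.0, -0.1, 15.3]
force: [-1.2, -0.0, 6.8]
gripper_width: 13.6
```

Emit:
{"api": "play_rows", "payload": {"increments": [[0,0,0,-2,1],[0,0,0,-4,1],[0,0,0,-4,1],[0,0,0,-4,1],[0,0,0,-4,1],[0,0,0,0,1]], "newtons": 60}}

```text
time_s: 30.68
ee_pos: [523.7, 47.0, 148.7]
ee_rot: [-180.0, -0.1, -2.7]
force: [-1.0, 0.7, 5.4]
gripper_width: 13.7
```

Run:
```python
from h import *
s=env.state();print(s['ee_pos'],s['ee_rot'],s['force'],s['torque'])
snap('scene','s19',(236,175,294,215),13)
```

```text
[523.7398895   47.00209179 148.72439177] [-1.79978996e+02 -6.97962958e-02 -2.72725528e+00] [-0.95212044  0.70202961  5.43132573] [ 0.07366019  0.56381056 -0.03816785]
```

View pics/s19.png

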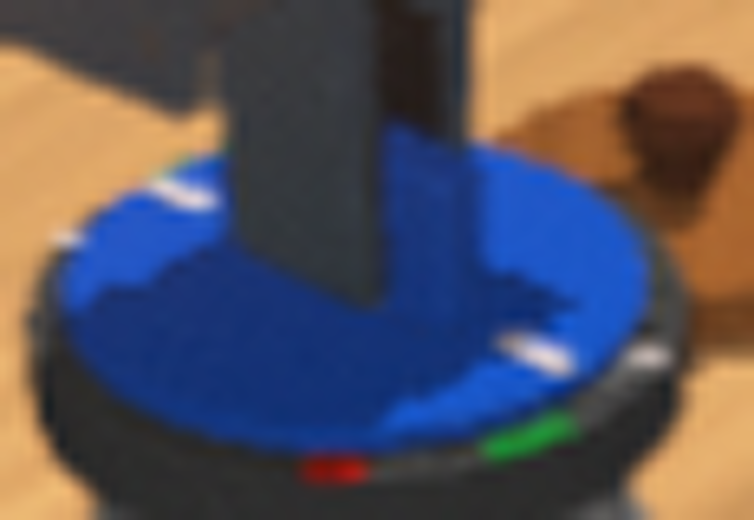

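Emit:
{"api": "play_rows", "payload": {"increments": [[0,0.3,0,-3,1],[0,0.3,0,-4,1],[0,0.3,0,-4,1],[0,0.3,0,-4,1],[0,0.3,0,-2.2,1],[0,0,0,0,1],[0,0,0,0,1]], "newtons": 60}}

```text
time_s: 31.6
ee_pos: [523.8, 47.6, 148.8]
ee_rot: [180.0, -0.1, -19.9]
force: [-0.9, -2.6, 5.6]
gripper_width: 13.6
```

Run:
```python
from h import *
s=env.state();print(s['ee_pos'],s['ee_rot'],s['force'],s['torque'])
snap('scene','s20',(236,175,294,215),13)
snap('top','t20',(220,180,320,290),6)
snap('scene','s20b')
f=lambda u,v:((u+.5)/13-.5+236,(v+.5)/13-.5+175)
```

```text
[523.81909652  47.63011759 148.75539571] [ 1.79959670e+02 -9.86855247e-02 -1.98741357e+01] [-0.90922559 -2.55973635  5.6427778 ] [-0.18849719  0.57965115  0.12328327]
```

View pics/s20.png

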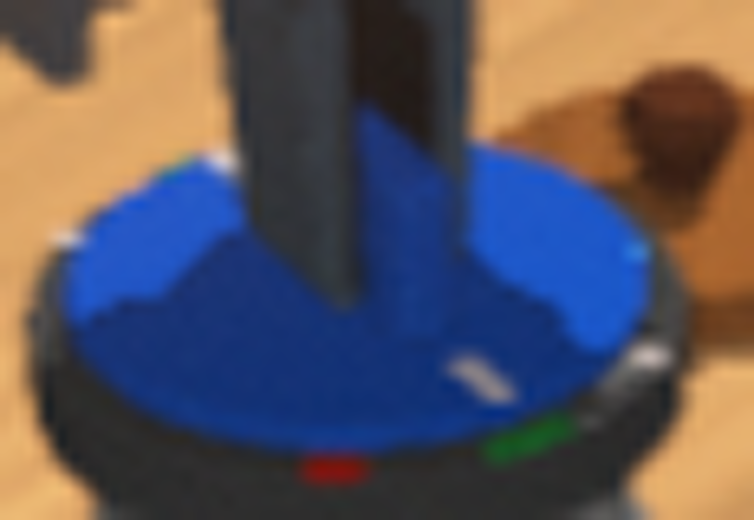

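View pics/t20.png

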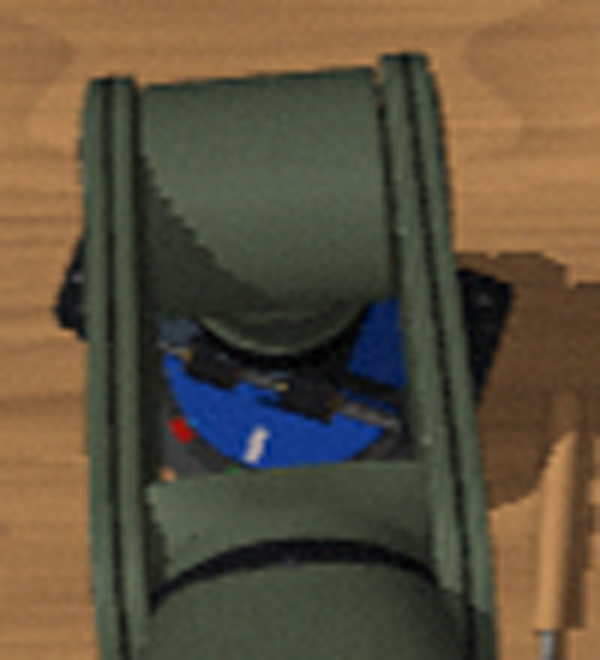

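View pics/s20b.png

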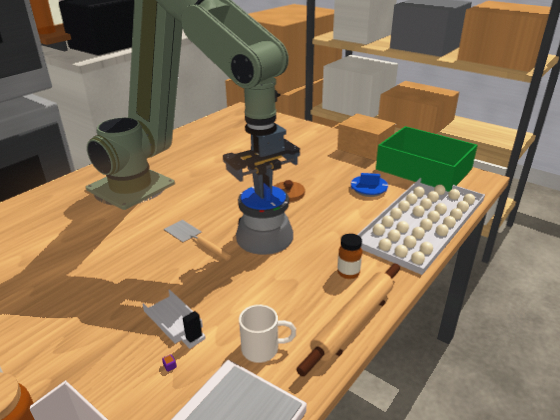

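Run:
```python
from h import *
f=lambda u,v:((u+.5)/13-.5+236,(v+.5)/13-.5+175)
p=ray('scene',[f(450,362),f(512,400),f(482,381)],131)[:,:2]
d=p[1]-p[0];print(p.round(1),np.degrees(np.arctan2(d[1],d[0])))
d=p[2]-[527.6,46.4];print(np.hypot(*d),np.degrees(np.arctan2(d[1],d[0])))
g=ray('scene',[f(532,440)],125)[0,:2]-[527.6,46.4];print('green',np.hypot(*g),np.degrees(np.arctan2(g[1],g[0])))
s=env.state();print(s['ee_rot'],s['force'],s['time_s'])
```

```text
[[564.2  31.3]
 [582.4  27.8]
 [573.5  29.7]] -11.007613452768751
48.84427981121371 -20.03143899283759
green 63.9522776779888 -18.30431963512658
[ 1.79959035e+02 -9.77257065e-02 -1.98733199e+01] [-1.28669665 -1.58754909  7.22135075] 31.75
```

Emit:
{"api": "play_rows", "payload": {"increments": [[0,0,0,0,1],[0,0,0,0,1]], "newtons": 60}}

```text
time_s: 32.0
ee_pos: [523.8, 47.6, 148.8]
ee_rot: [180.0, -0.1, -19.9]
force: [-1.7, -2.0, 5.7]
gripper_width: 13.4
```

```bash
python3 -c "
from h import *
s=env.state();print(s['ee_pos'],s['ee_rot'],s['force'],s['gripper_width']);print(env.job_done())"
```

```text
[523.80825075  47.63234982 148.75484725] [ 1.79959981e+02 -9.74135678e-02 -1.98759463e+01] [-1.7402826  -2.02863622  5.74637339] 13.41368049554623
the job is handed in; nothing more can be done
None
```

The job is handed in at 32 s: the rusks are in the bowl, the tray is back on the table, and the lid is held at the pulse marks. `job_done` gives no verdict, so these are my own last checks:

- **Rusks:** I tipped the tray over the bowl's rim with a soft grip. Two stacks of two lie in the bowl: two rusks are visible, and their tops stand 40 mm above the bowl floor. The two underneath are inferred from that height.
- **Tray:** It stands empty and flat near where it started, about 5 mm from its first spot.
- **Lid:** I used the lid farthest to the robot's right. It is fully home: the tool height was 148.7 mm against 148.8 mm expected, with about 6 N of contact force.
- **Turn:** The gripper turned clockwise by 35.2° and the grip is still closed at 60 N. The camera puts the pointer about 36° from the white mark and 1.7° past the green arc's centre, well short of red. The ring itself was not seen; with its play it should be at about 0.57 to 0.63 rad.
- **Other things:** None of them appears moved in the last scene view.

**Disagreements:**
- The two cameras differed by about 3–4 mm on where the chopper is, so I aligned the lid from its position relative to the collar in each picture.
- The direction of the one clearly visible pointer stripe read about −11° instead of −20°. The stripe is only a few pixels long, so I trusted the pointer's position and the wrist angle instead.

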